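Clamp a badge die in the bench press to the first click of its clutch

ROBOT

A 7-joint arm with a two-finger parallel gripper is mounted at the origin on the work surface. World frame = base frame: x ahead of the robot, y to its left, z up, the work surface at z = 0. Lengths are in m, angles in rad, forces in N, time in s.
With the tool pointing down it reaches from about 0.425 to 0.925 m from the base axis. Payload 6.8 kg.
Tool frame: the origin (TCP) lies on the mounting face of the last link; the fingertips stand 173 mm ahead of it and the grasp point (between the pads) lies 155 mm ahead of it; z points along the fingers, y is the line along which they close (so a half turn about z gives the same grasp; the last joint's range is limited). The gripper opens to 85 mm and grips with 20 to 120 N. Pads are 22 mm wide; open, the fingers measure 114 mm over their backs; the gripper's body (76 mm by 85 mm) begins 54 mm behind the grasp point. The pads swing forward as they close: fully open they stand 13 mm farther back than shut.
Start: joints at [1.169, 0.477, 0.022, 1.555, -0.011, 1.109, -0.083], TCP at [0.195, -0.646, 0.405] pointing down, gripper open.
Joint ranges: [-2.96, 2.96], [-0.34, 2.1], [-1.41, 1.46], [0.24, 2.44], [-1.37, 4.51], [0.17, 1.92], [-2.96, 2.96]. Speed limits (rad/s): [2.39, 2.39, 3.14, 3.14, 3.14, 3.14, 3.14].

INTERFACE

Orientations are given as a rotation vector (axis times angle).
In Python, from bench import r gives the robot as it stands.
- The arm moves only by the tool arm_command, never from a script. Its argument "plan" is a list of rows, each an object of numbers: "claw": the closure, from 0 (fully open) to 1 (shut); "tx", "ty", "tz": the shift along the tool's x, y, z in m; "ax", "ay", "az": the turn, a rotation vector about the tool's x, y, z in degrees. A call has exactly 10 rows; each row shifts and turns the commanded pose from where the row before left it, along the tool's axes as they then stand; what a row does not reach is not made up. A row lasts 1/12 s, in which the tool goes at most 41.7 mm and 7.16 degrees, less where a joint would pass 70% of its speed; a pose out of reach is approached as far as the arm can. A call is refused whole if a number of a shift passes 0.0417 or a number of a turn 7.16, either way. A call with a gripper value outside its range is refused whole. The fingers move at their own pace and stop on an object; "squeeze" is the grip in N (left out, the last holds). Time passes only in rows, so rows that do not move let the fingers close, or fill a call up. It gives the time, the measured TCP pose, the force, the opening and the grip force at its end, in the units of the state.
- r.get_obs(): the state, without advancing time (a new reading comes with each control period).
- r.grab_frame(name): name is "scene" or "side" or "wrist"; returns the picture (480x640x3 uint8, red, green, blue); there is no depth.
- r.camera_model(name): a dict with "fx", "fy", "cx", "cy" (pixels), "position" and "orientation" of the camera in the world; the wrist camera has in their place "tool_from_camera" (4x4, takes a point from camera to tool coordinates, whose origin is the TCP and whose axes are the flange's). Camera axes: x right, y up, looking along -z (the intrinsics and any distortion apply to the point x, -y, -z); pixel columns grow to the right and rows downward; lengths in m; the calibration is good to about 2 mm. The wrist camera is an equidistant fisheye: a pixel r from the principal point sees the ray r / f radians off the axis. A picture is of the moment at which its call begins: read the wrist's pose just before it. camera_model takes no time and is no camera call.
- r.hand_in(): hands the job in; it is judged then, once.
Trained networks look in the newest picture that a camera, given by its name, has taken for a name from the list of things; names that differ only in an ending like _2 or _b are one class to them, and where a whole thing is asked for, a point or a joint stands for the part that bears it (a point fixed in the world has none). Each returns a list of dicts, best first, with "confidence" (0 to 1); they miss things now and then, are a little off and sometimes report something else, mostly with a low value. They report only what shows in the picture. A call takes as long as a camera call.
- r.boxes_of(target, camera): "location" ([x, y, z] in m, in the coordinates of the camera as it stood for that picture, good to about 4 mm: the middle of the surface that is visible of it).
- r.tip_of(target, camera): "location" ([x, y, z] in m, in the coordinates of the camera as it stood for that picture, good to about 4 mm: a listed point, or the origin of a listed thing).
The state is a dict: "clock": time; "joints": joint angles; "qvel": joint speeds; "tau": joint torques, N m; "tcp_pos": TCP position; "orientation": TCP orientation; "contact_force": force on the tool from outside, world axes, zero at the start; "moment": the same for the moment, N m; "grip_width": finger opening in m; "gripper_force": force on a finger pad.
Only numpy, scipy, OpenCV 4.12 (cv2) and the standard library are available. Lean on these libraries where they do the work, as an engineer would, in place of code of your own. Each camera call takes 0.05 s, during which the arm holds its last target. There are 200 camera calls.

TASK

Load the large badge die into the badge press: slide it in under the ram from the open front, handle pointing out, until it stands against the two locating pins, and let it rest on the pad. Then turn the crank on top of the press clockwise (seen from above) until its torque clutch clicks once, and stop there: a second click would crush the badge. Leave the die clamped, take the gripper away and do not disturb the small die or the other things on the table.

Things in the scene. Friction and masses are not known exactly. Their poses are not given: they have to be found in the camera images.
- die_center (a point): Centre of the large badge die, half-way up: a loose upright aluminium disc, 60 mm in diameter, 30 mm high (about 260 g), with a straight level black bar handle (16 mm wide, 14 mm high); 120 mm long in all. It stands flat on the table. z is up; the handle points along -x, runs from 30 to 90 mm from this point, and its centre line is 8 mm above this point.
- die_handle (a point): Point on the large die's handle, on its centre line, 75 mm from the disc's axis and 23 mm above the die's underside; same axes as die_center.
- small_die_center (a point): Centre of the small badge die, half-way up: same make, height and handle, but its disc is only 40 mm in diameter. A bystander: leave it alone. It stands beside the large die, on either side.
- press_seat (a point): On the vertical ram axis of the bolted-down badge press, on top of its base plate, 20 mm above the table. z up; -x points to the open front, where the die goes in. Base plate: 60 mm forward, 75 mm back, 170 mm wide. A round rubber pad (57 mm) lies on it about this axis; its top was set by the last user 10 to 14 mm above this point and is not measured.
- pins_mid (a point): Midway between the tops of the two upright steel locating pins behind the pad (12 mm thick, 35 mm high, 48 mm apart in y, 28 mm behind the ram axis). A 60 mm disc centred on the ram axis has 1 mm of play to both pins. The press's two round posts (22 mm thick) stand 62 mm to either side of the ram axis.
- guard_edge (a point): Middle of the front edge of the clear finger guard: a level plate 90 mm wide, 4 mm thick, 90 mm in front of the ram axis, 148 mm above the table, on the crosshead (front face 30 mm from the axis, underside 95 mm above the table). It overhangs a loaded die's handle: a gripper on the handle must lean away to the front, 35 to 50 degrees from vertical.
- ram: Steel ram, 50 mm in diameter, over the pad; origin at the centre of its lower face. With screw at 0 its face is 56 mm above press_seat, and it goes down 14.3 mm per radian of screw until it meets the die. It is sprung (10 N per mm), so pressure on the die builds up gradually.
- screw (a joint): Angle in rad of the press screw with its dark index plate and pointer, growing clockwise from above; 0 is fully up, 2.0 the end of travel. It has some friction (about 0.6 N m) and stays where it is left, so a clamped die stays clamped. It stops about 0.3 rad after the ram has met the die, when the ram's spring is squeezed.
- clutch (a joint): Slip in rad of the crank on the screw, growing clockwise from above: 0 at the start, under 0.1 while both turn together. With the screw held back and about 1.2 N m on the crank (some 13 N at the knob) a ball in the drum rides over a lobe: resistance vanishes near 0.25 rad and the crank jumps on to the next notch at 0.5 rad. That is one click. The second goes over 0.75 rad to 1.0.
- knob (a point): Middle of the crank's upright round black knob, 24 mm in diameter, 50 mm high, 90 mm from the ram axis, this point 203 mm above the table; its arm is below it. Turning carries it round the ram axis clockwise from above, from the press's right (-y) towards and round its open front (-x). The first click comes after about 1 to 1.9 rad, depending on pad and start.
- pointer (a point): Tip of the pointer on the screw's dark index plate, 60 mm from the ram axis, 158 mm above the table. It lies under the crank's arm at the start; after one click the arm stands 0.5 rad (29 degrees) clockwise past it.
- parts_box: Bystander: green octagonal paperboard box with metal badge backs, 116 mm across, 36 mm high; origin under its centre.
- badge_box: Bystander: white octagonal paperboard box with badges, 100 mm across, 34 mm high; origin under its centre.
- pin_cup: Bystander: white paper cup, 72 mm wide, 60 mm high; origin under its centre.
- tape_roll: Bystander: cardboard-coloured tape roll lying flat, 90 mm wide, 25 mm high; origin under its centre.
- badge_stack: Bystander: stack of steel badge shells, 60 mm wide, 28 mm high, no handle; origin under its centre.
- glue_stick: Bystander: white glue stick standing up, 28 mm wide, 95 mm high; origin under its centre.
- ruler: Bystander: flat aluminium ruler, 200 mm long (y), 30 mm wide, 5 mm thick; origin under its centre.

How it is judged:
By the outcome, as a careful person would: the job done as asked, in the order asked, and still so for the second after the job is handed in, with the robot touching nothing.
It also fails if it takes over 72 s, if anything falls off the work surface, if the arm or the gripper's body presses on something with over 40 N, if the wrist force passes 120 N, or if a joint passes its speed limit or range.

## Working session

There is one attempt and no reset: what is moved stays moved. The work goes in short steps, Python scripts to look and compute and a tool call to move; the robot and the scene stay as the last step left them, time stands still between calls to the robot, and variables do not carry over. Pictures are saved under pics/ and viewed, at most 10 in all, crops included, and the job is handed in when it is done.

Besides the shell and the picture viewer there is one more tool, called as name(argument=value, ...), one argument or row to a line, values as JSON. arm_command: Moves the arm, as the interface text tells. Its arguments: {"type":"object","properties":{"plan":{"type":"array","items":{"type":"object","properties":{"claw":{"type":"number"},"tx":{"type":"number"},"ty":{"type":"number"},"tz":{"type":"number"},"ax":{"type":"number"},"ay":{"type":"number"},"az":{"type":"number"}}}},"squeeze":{"type":"number"}},"required":["plan"]}

```bash
mkdir -p pics; ls; cat > h.py <<'E'
import numpy as np, cv2
from scipy.spatial.transform import Rotation as R
from bench import r
def camT(cam):
    m=r.camera_model(cam)
    if cam=="wrist":
        o=r.get_obs(); T=np.eye(4); T[:3,:3]=R.from_rotvec(o["orientation"]).as_matrix(); T[:3,3]=o["tcp_pos"]
        return T@np.array(m["tool_from_camera"])
    T=np.eye(4); q=np.array(m["orientation"],float)
    T[:3,:3]=q if q.shape==(3,3) else R.from_rotvec(q).as_matrix(); T[:3,3]=m["position"]; return T
def grab(cam,fn=None):
    T=camT(cam); im=r.grab_frame(cam)
    if fn: cv2.imwrite("pics/"+fn,np.array(im)[:,:,::-1])
    return T,im
def loc(T,t,cam,f="tip_of"):
    return [(np.round(T[:3,:3]@np.array(d["location"])+T[:3,3],4).tolist(),round(d["confidence"],2)) for d in getattr(r,f)(t,cam)[:2]]
E
python3 - <<'E'
from h import *
o=r.get_obs(); print({k:np.round(v,3).tolist() for k,v in o.items()})
for c in ["scene","side","wrist"]: print(c,r.camera_model(c))
for c in ["scene","side"]:
    T,im=grab(c,c+"0.png")
    for t in ["die_center","die_handle","small_die_center","press_seat","pins_mid","guard_edge","knob","pointer","ram"]: print(c,t,loc(T,t,c))
    if c=="scene":
        for t in ["parts_box","badge_box","pin_cup","tape_roll","badge_stack","glue_stick","ruler"]: print(c,t,loc(T,t,c)[:1])
E
```

```text
pics
{'clock': 0.0, 'joints': [1.169, 0.478, 0.022, 1.556, -0.011, 1.109, -0.083], 'qvel': [0.001, -0.0, 0.001, 0.0, -0.0, 0.0, 0.001], 'tau': [0.001, -59.646, 1.608, -28.121, 0.012, 0.009, 0.0], 'tcp_pos': [0.195, -0.646, 0.404], 'orientation': [-3.106, -0.46, 0.001], 'contact_force': [-0.012, 0.088, 0.37], 'moment': [0.035, 0.026, -0.033], 'gripper_force': 0.0, 'grip_width': 0.085}
scene {'fx': 470.84015755446904, 'fy': 470.84015755446904, 'cx': 323.4441993032397, 'cy': 244.49019261256174, 'position': array([ 1.20018761, -0.53784826,  0.77729558]), 'orientation': array([0.86206677, 0.40971724, 0.80660839])}
side {'fx': 590.6723635842714, 'fy': 590.6723635842714, 'cx': 319.6976185753286, 'cy': 236.67349286705334, 'position': array([-0.00340705,  0.75638227,  1.07524293]), 'orientation': array([ 0.31652912, -0.95456094, -2.32221411])}
wrist {'fx': 371.64829954431775, 'fy': 371.64829954431775, 'cx': 318.34332784137655, 'cy': 236.15788531890752, 'tool_from_camera': array([[-2.00144452e-04,  9.48907927e-01,  3.15553016e-01,
         8.25776211e-02],
       [ 9.99999937e-01,  2.82785835e
[... 925 characters left out ...]
, 0.3857, 0.0025], 0.68)]
scene pin_cup [([0.7438, 0.0372, -0.0002], 0.92)]
scene tape_roll [([0.7249, 0.1719, -0.0005], 0.9)]
scene badge_stack []
scene glue_stick [([0.6963, 0.3803, 0.0009], 0.68)]
scene ruler [([0.5453, -0.1374, 0.0753], 0.33)]
side die_center [([0.4804, 0.1434, 0.0149], 0.8)]
side die_handle []
side small_die_center [([0.6369, 0.2533, 0.0148], 0.75)]
side press_seat [([0.5512, -0.1364, 0.0177], 0.77), ([0.6338, 0.2532, 0.0116], 0.59)]
side pins_mid [([0.5553, -0.1638, 0.0541], 0.58)]
side guard_edge [([0.5341, -0.051, 0.1495], 0.73), ([0.4864, -0.1611, 0.158], 0.22)]
side knob [([0.4678, -0.1709, 0.1971], 0.77)]
side pointer [([0.4903, -0.1624, 0.156], 0.69)]
side ram []
```

View pics/scene0.png

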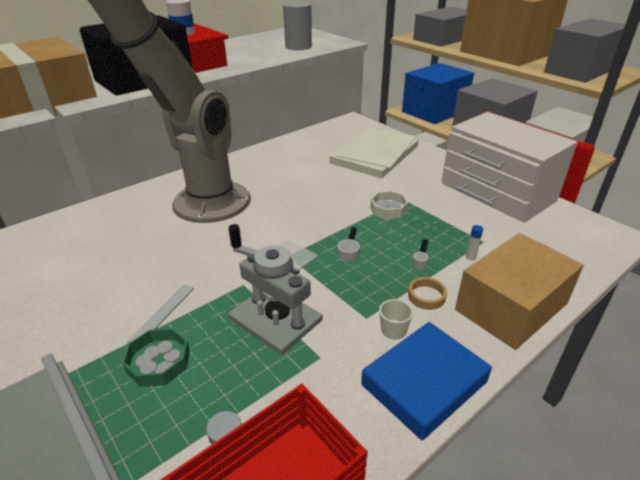

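View pics/side0.png

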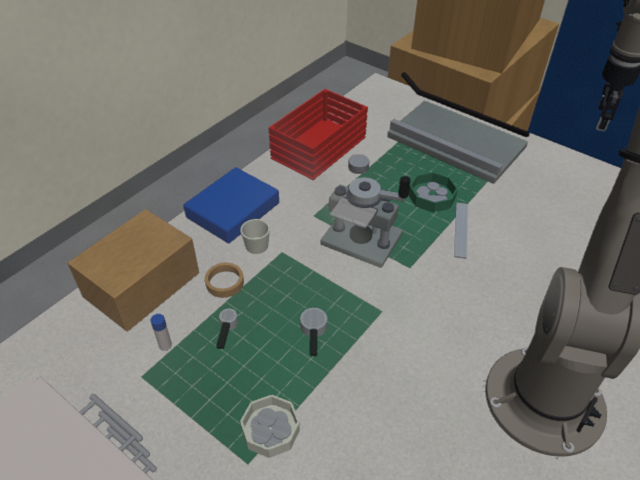

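The die sits at (0.48, 0.144) with its handle at about 128°. The press front points to about 100° (+y), and the knob is on its -x side. The detections match the pictures: the large die is at scene (348,250) and side (313,325), and the press at scene (275,290). Next I plan the first leg.

```bash
cat >> h.py <<'E'
from scipy.linalg import expm, logm
def pose():
    o=r.get_obs(); T=np.eye(4); T[:3,:3]=R.from_rotvec(o["orientation"]).as_matrix(); T[:3,3]=o["tcp_pos"]; return T
def tool(g,az,tilt):
    """grasp point g; az(deg)=direction of lean (tool x horizontally); tilt(deg) -> TCP pose (y horizontal at az-90)"""
    a,t=np.radians([az,tilt]); f=np.array([np.cos(a),np.sin(a),0]); Z=np.array([0,0,1.])
    z=-f*np.sin(t)-Z*np.cos(t); x=f*np.cos(t)-Z*np.sin(t); T=np.eye(4)
    T[:3,:3]=np.column_stack([x,np.cross(z,x),z]); T[:3,3]=np.array(g)-0.155*z; return T
def leg(A,B,n):
    L=np.real(logm(np.linalg.inv(A)@B))/n; S=expm(L)
    t=np.round(S[:3,3],4); w=np.round(np.degrees(R.from_matrix(S[:3,:3]).as_rotvec()),2)
    C=A.copy(); st=np.eye(4); st[:3,3]=t; st[:3,:3]=R.from_rotvec(np.radians(w)).as_matrix(); M=[]
    for k in range(n): C=C@st; M.append(np.round(C[:3,3],3).tolist())
    print(n,"rows t",t.tolist(),"w",w.tolist(),"mid",M[n//2-1],"end",M[-1]); return C
E
python3 - <<'E'
from h import *
C=leg(pose(),tool([0.56,-0.12,0.345],75,0),20)
D=leg(C,tool([0.437,0.199,0.15],128,42),20)
E
```

```text
20 rows t [0.0328, -0.0063, -0.0048] w [0.0, 0.0, -2.91] mid [0.446, -0.43, 0.453] end [0.559, -0.12, 0.501]
20 rows t [0.0252, -0.0072, 0.0032] w [-0.97, -1.95, -2.53] mid [0.507, 0.124, 0.425] end [0.373, 0.28, 0.266]
```

arm_command(
  plan=[
    {"claw": 0,"tx": 0.0328,"ty": -0.0063,"tz": -0.0048,"az": -2.91},
    {"tx": 0.0328,"ty": -0.0063,"tz": -0.0048,"az": -2.91},
    {"tx": 0.0328,"ty": -0.0063,"tz": -0.0048,"az": -2.91},
    {"tx": 0.0328,"ty": -0.0063,"tz": -0.0048,"az": -2.91},
    {"tx": 0.0328,"ty": -0.0063,"tz": -0.0048,"az": -2.91},
    {"tx": 0.0328,"ty": -0.0063,"tz": -0.0048,"az": -2.91},
    {"tx": 0.0328,"ty": -0.0063,"tz": -0.0048,"az": -2.91},
    {"tx": 0.0328,"ty": -0.0063,"tz": -0.0048,"az": -2.91},
    {"tx": 0.0328,"ty": -0.0063,"tz": -0.0048,"az": -2.91},
    {"tx": 0.0328,"ty": -0.0063,"tz": -0.0048,"az": -2.91},
  ],
)

```text
invalid input at $.plan[0]: expected keys claw, tx, ty, tz, ax, ay, az
```

arm_command(
  plan=[
    {"claw": 0,"tx": 0.0328,"ty": -0.0063,"tz": -0.0048,"az": -2.91},
    {"tx": 0.0328,"ty": -0.0063,"tz": -0.0048,"az": -2.91},
    {"tx": 0.0328,"ty": -0.0063,"tz": -0.0048,"az": -2.91},
    {"tx": 0.0328,"ty": -0.0063,"tz": -0.0048,"az": -2.91},
    {"tx": 0.0328,"ty": -0.0063,"tz": -0.0048,"az": -2.91},
    {"tx": 0.0328,"ty": -0.0063,"tz": -0.0048,"az": -2.91},
    {"tx": 0.0328,"ty": -0.0063,"tz": -0.0048,"az": -2.91},
    {"tx": 0.0328,"ty": -0.0063,"tz": -0.0048,"az": -2.91},
    {"tx": 0.0328,"ty": -0.0063,"tz": -0.0048,"az": -2.91},
    {"tx": 0.0328,"ty": -0.0063,"tz": -0.0048,"az": -2.91},
  ],
)

```text
invalid input at $.plan[0]: expected keys claw, tx, ty, tz, ax, ay, az
```

All keys are needed in every row.

arm_command(
  plan=[
    {"claw": 0,"tx": 0.0328,"ty": -0.0063,"tz": -0.0048,"ax": 0,"ay": 0,"az": -2.91},
    {"claw": 0,"tx": 0.0328,"ty": -0.0063,"tz": -0.0048,"ax": 0,"ay": 0,"az": -2.91},
    {"claw": 0,"tx": 0.0328,"ty": -0.0063,"tz": -0.0048,"ax": 0,"ay": 0,"az": -2.91},
    {"claw": 0,"tx": 0.0328,"ty": -0.0063,"tz": -0.0048,"ax": 0,"ay": 0,"az": -2.91},
    {"claw": 0,"tx": 0.0328,"ty": -0.0063,"tz": -0.0048,"ax": 0,"ay": 0,"az": -2.91},
    {"claw": 0,"tx": 0.0328,"ty": -0.0063,"tz": -0.0048,"ax": 0,"ay": 0,"az": -2.91},
    {"claw": 0,"tx": 0.0328,"ty": -0.0063,"tz": -0.0048,"ax": 0,"ay": 0,"az": -2.91},
    {"claw": 0,"tx": 0.0328,"ty": -0.0063,"tz": -0.0048,"ax": 0,"ay": 0,"az": -2.91},
    {"claw": 0,"tx": 0.0328,"ty": -0.0063,"tz": -0.0048,"ax": 0,"ay": 0,"az": -2.91},
    {"claw": 0,"tx": 0.0328,"ty": -0.0063,"tz": -0.0048,"ax": 0,"ay": 0,"az": -2.91},
  ],
)

```text
clock: 2.18
tcp_pos: [0.4467, -0.4289, 0.4531]
orientation: [2.891, 1.229, 0.0]
contact_force: [-0.2, 0.3, 0.2]
grip_width: 0.0855
gripper_force: 0.0
```

arm_command(
  plan=[
    {"claw": 0,"tx": 0.0328,"ty": -0.0063,"tz": -0.0048,"ax": 0,"ay": 0,"az": -2.91},
    {"claw": 0,"tx": 0.0328,"ty": -0.0063,"tz": -0.0048,"ax": 0,"ay": 0,"az": -2.91},
    {"claw": 0,"tx": 0.0328,"ty": -0.0063,"tz": -0.0048,"ax": 0,"ay": 0,"az": -2.91},
    {"claw": 0,"tx": 0.0328,"ty": -0.0063,"tz": -0.0048,"ax": 0,"ay": 0,"az": -2.91},
    {"claw": 0,"tx": 0.0328,"ty": -0.0063,"tz": -0.0048,"ax": 0,"ay": 0,"az": -2.91},
    {"claw": 0,"tx": 0.0328,"ty": -0.0063,"tz": -0.0048,"ax": 0,"ay": 0,"az": -2.91},
    {"claw": 0,"tx": 0.0328,"ty": -0.0063,"tz": -0.0048,"ax": 0,"ay": 0,"az": -2.91},
    {"claw": 0,"tx": 0.0328,"ty": -0.0063,"tz": -0.0048,"ax": 0,"ay": 0,"az": -2.91},
    {"claw": 0,"tx": 0.0328,"ty": -0.0063,"tz": -0.0048,"ax": 0,"ay": 0,"az": -2.91},
    {"claw": 0,"tx": 0.0328,"ty": -0.0063,"tz": -0.0048,"ax": 0,"ay": 0,"az": -2.91},
  ],
)

```text
clock: 3.02
tcp_pos: [0.5594, -0.1183, 0.5011]
orientation: [2.489, 1.916, 0.0]
contact_force: [-0.2, 0.5, -1.5]
grip_width: 0.0855
gripper_force: 0.0
```

```bash
python3 - <<'E'
from h import *
print(np.round(r.get_obs()["joints"],3))
T,im=grab("wrist","w1.png")
for t in ["press_seat","pins_mid","guard_edge","knob","pointer","die_center","die_handle","small_die_center"]: print(t,loc(T,t,"wrist"))
D=leg(pose(),tool([0.437,0.199,0.15],128,42),20)
E
```

```text
[ 0.445  0.261 -0.424  1.662  0.113  1.242 -0.261]
press_seat []
pins_mid []
guard_edge [([0.5309, -0.0492, 0.1506], 0.92), ([0.4955, -0.164, 0.1588], 0.46)]
knob [([0.4604, -0.1682, 0.1982], 0.85), ([0.4902, -0.4005, -0.0036], 0.37)]
pointer [([0.4915, -0.1624, 0.1538], 0.71)]
die_center [([0.4782, 0.1418, 0.0128], 0.96)]
die_handle [([0.3673, -0.3286, 0.0023], 0.34)]
small_die_center []
20 rows t [0.0253, -0.0072, 0.0032] w [-0.97, -1.94, -2.53] mid [0.507, 0.124, 0.425] end [0.373, 0.282, 0.265]
```

arm_command(
  plan=[
    {"claw": 0,"tx": 0.0253,"ty": -0.0072,"tz": 0.0032,"ax": -0.97,"ay": -1.94,"az": -2.53},
    {"claw": 0,"tx": 0.0253,"ty": -0.0072,"tz": 0.0032,"ax": -0.97,"ay": -1.94,"az": -2.53},
    {"claw": 0,"tx": 0.0253,"ty": -0.0072,"tz": 0.0032,"ax": -0.97,"ay": -1.94,"az": -2.53},
    {"claw": 0,"tx": 0.0253,"ty": -0.0072,"tz": 0.0032,"ax": -0.97,"ay": -1.94,"az": -2.53},
    {"claw": 0,"tx": 0.0253,"ty": -0.0072,"tz": 0.0032,"ax": -0.97,"ay": -1.94,"az": -2.53},
    {"claw": 0,"tx": 0.0253,"ty": -0.0072,"tz": 0.0032,"ax": -0.97,"ay": -1.94,"az": -2.53},
    {"claw": 0,"tx": 0.0253,"ty": -0.0072,"tz": 0.0032,"ax": -0.97,"ay": -1.94,"az": -2.53},
    {"claw": 0,"tx": 0.0253,"ty": -0.0072,"tz": 0.0032,"ax": -0.97,"ay": -1.94,"az": -2.53},
    {"claw": 0,"tx": 0.0253,"ty": -0.0072,"tz": 0.0032,"ax": -0.97,"ay": -1.94,"az": -2.53},
    {"claw": 0,"tx": 0.0253,"ty": -0.0072,"tz": 0.0032,"ax": -0.97,"ay": -1.94,"az": -2.53},
  ],
)

```text
clock: 4.3
tcp_pos: [0.5069, 0.1254, 0.425]
orientation: [1.783, 2.15, -0.232]
contact_force: [-0.1, -0.6, -0.7]
grip_width: 0.0853
gripper_force: 0.0
```

arm_command(
  plan=[
    {"claw": 0,"tx": 0.0253,"ty": -0.0072,"tz": 0.0032,"ax": -0.97,"ay": -1.94,"az": -2.53},
    {"claw": 0,"tx": 0.0253,"ty": -0.0072,"tz": 0.0032,"ax": -0.97,"ay": -1.94,"az": -2.53},
    {"claw": 0,"tx": 0.0253,"ty": -0.0072,"tz": 0.0032,"ax": -0.97,"ay": -1.94,"az": -2.53},
    {"claw": 0,"tx": 0.0253,"ty": -0.0072,"tz": 0.0032,"ax": -0.97,"ay": -1.94,"az": -2.53},
    {"claw": 0,"tx": 0.0253,"ty": -0.0072,"tz": 0.0032,"ax": -0.97,"ay": -1.94,"az": -2.53},
    {"claw": 0,"tx": 0.0253,"ty": -0.0072,"tz": 0.0032,"ax": -0.97,"ay": -1.94,"az": -2.53},
    {"claw": 0,"tx": 0.0253,"ty": -0.0072,"tz": 0.0032,"ax": -0.97,"ay": -1.94,"az": -2.53},
    {"claw": 0,"tx": 0.0253,"ty": -0.0072,"tz": 0.0032,"ax": -0.97,"ay": -1.94,"az": -2.53},
    {"claw": 0,"tx": 0.0253,"ty": -0.0072,"tz": 0.0032,"ax": -0.97,"ay": -1.94,"az": -2.53},
    {"claw": 0,"tx": 0.0253,"ty": -0.0072,"tz": 0.0032,"ax": -0.97,"ay": -1.94,"az": -2.53},
  ],
)

```text
clock: 5.13
tcp_pos: [0.3725, 0.2829, 0.2651]
orientation: [1.072, 2.204, -0.41]
contact_force: [1.0, -0.1, -0.2]
grip_width: 0.0853
gripper_force: 0.0
```

```bash
python3 - <<'E'
from h import *
print(np.round(r.get_obs()["joints"],3))
P=pose();print(P)
T,im=grab("wrist","w2.png")
for t in ["press_seat","pins_mid","guard_edge","die_center","die_handle","small_die_center","ram"]: print(t,loc(T,t,"wrist"))
E
```

```text
[-0.464  0.506 -0.648  2.125  1.014  1.271 -1.1  ]
[[-4.58470849e-01  7.86636332e-01  4.13530848e-01  3.72530693e-01]
 [ 5.85135169e-01  6.17415919e-01 -5.25751288e-01  2.82891619e-01]
 [-6.68895593e-01  9.29803336e-04 -7.43355783e-01  2.65082801e-01]
 [ 0.00000000e+00  0.00000000e+00  0.00000000e+00  1.00000000e+00]]
press_seat [([0.5497, -0.1355, 0.0229], 0.62)]
pins_mid [([0.5544, -0.164, 0.0601], 0.84)]
guard_edge [([0.5334, -0.0497, 0.1529], 0.71), ([0.4791, 0.1443, 0.0155], 0.4)]
die_center [([0.4784, 0.142, 0.0125], 0.83)]
die_handle [([0.4319, 0.2019, 0.0247], 0.95)]
small_die_center [([0.6318, 0.2546, 0.0165], 0.85)]
ram [([0.5476, -0.1371, 0.0758], 0.68)]
```

View pics/w2.png

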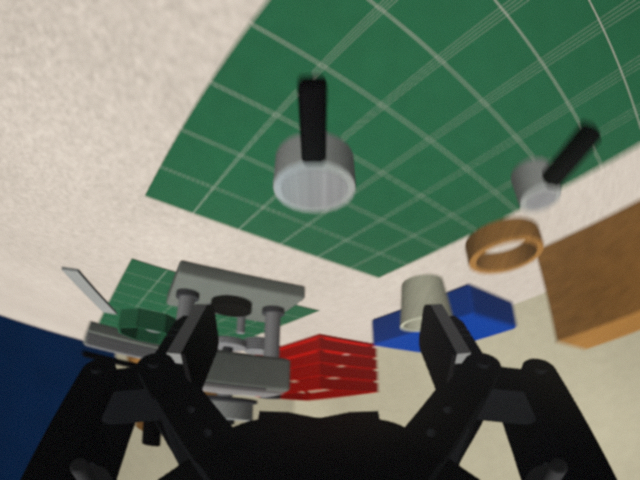

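```bash
python3 - <<'E'
from h import *
A=pose(); leg(A,tool([0.434,0.200,0.026],128.3,42),10)
E
```

```text
10 rows t [0.0085, -0.0004, 0.0092] w [-0.01, -0.01, -0.04] mid [0.372, 0.282, 0.204] end [0.37, 0.281, 0.141]
```

arm_command(
  plan=[
    {"claw": 0,"tx": 0.0085,"ty": -0.0004,"tz": 0.0092,"ax": 0,"ay": 0,"az": 0},
    {"claw": 0,"tx": 0.0085,"ty": -0.0004,"tz": 0.0092,"ax": 0,"ay": 0,"az": 0},
    {"claw": 0,"tx": 0.0085,"ty": -0.0004,"tz": 0.0092,"ax": 0,"ay": 0,"az": 0},
    {"claw": 0,"tx": 0.0085,"ty": -0.0004,"tz": 0.0092,"ax": 0,"ay": 0,"az": 0},
    {"claw": 0,"tx": 0.0085,"ty": -0.0004,"tz": 0.0092,"ax": 0,"ay": 0,"az": 0},
    {"claw": 0,"tx": 0.0085,"ty": -0.0004,"tz": 0.0092,"ax": 0,"ay": 0,"az": 0},
    {"claw": 0,"tx": 0.0085,"ty": -0.0004,"tz": 0.0092,"ax": 0,"ay": 0,"az": 0},
    {"claw": 0,"tx": 0.0085,"ty": -0.0004,"tz": 0.0092,"ax": 0,"ay": 0,"az": 0},
    {"claw": 0,"tx": 0.0085,"ty": -0.0004,"tz": 0.0092,"ax": 0,"ay": 0,"az": 0},
    {"claw": 0,"tx": 0.0085,"ty": -0.0004,"tz": 0.0092,"ax": 0,"ay": 0,"az": 0},
  ],
)

```text
clock: 6.37
tcp_pos: [0.3694, 0.2812, 0.1406]
orientation: [1.077, 2.203, -0.409]
contact_force: [0.0, -0.2, 0.4]
grip_width: 0.0852
gripper_force: 0.0
```

arm_command(
  plan=[
    {"claw": 0.3,"tx": 0,"ty": 0,"tz": 0,"ax": 0,"ay": 0,"az": 0},
    {"claw": 0.5,"tx": 0,"ty": 0,"tz": 0,"ax": 0,"ay": 0,"az": 0},
    {"claw": 0.6,"tx": 0,"ty": 0,"tz": 0,"ax": 0,"ay": 0,"az": 0},
    {"claw": 0.7,"tx": 0,"ty": 0,"tz": 0,"ax": 0,"ay": 0,"az": 0},
    {"claw": 0.8,"tx": 0,"ty": 0,"tz": 0,"ax": 0,"ay": 0,"az": 0},
    {"claw": 0.9,"tx": 0,"ty": 0,"tz": 0,"ax": 0,"ay": 0,"az": 0},
    {"claw": 1,"tx": 0,"ty": 0,"tz": 0,"ax": 0,"ay": 0,"az": 0},
    {"claw": 1,"tx": 0,"ty": 0,"tz": 0,"ax": 0,"ay": 0,"az": 0},
    {"claw": 1,"tx": 0,"ty": 0,"tz": 0,"ax": 0,"ay": 0,"az": 0},
    {"claw": 1,"tx": 0,"ty": 0,"tz": 0,"ax": 0,"ay": 0,"az": 0},
  ],
  squeeze=80,
)

```text
clock: 7.2
tcp_pos: [0.3685, 0.2819, 0.141]
orientation: [1.073, 2.204, -0.41]
contact_force: [-0.1, 1.1, 5.5]
grip_width: 0.0146
gripper_force: 78.3
```

```bash
python3 - <<'E'
from h import *
A=pose(); z=A[:3,2]; print(A[:3,3]+.155*z, r.get_obs()["contact_force"])
T,im=grab("wrist","w3.png"); print(loc(T,"die_center","wrist"))
U=A.copy(); U[2,3]+=0.1; C=leg(A,U,10)
seat=np.array([0.550,-0.136,0]); f=np.array([np.cos(np.radians(100.4)),np.sin(np.radians(100.4)),0])
g=seat+f*(0.072+0.12); g[2]=0.126
leg(C,tool(g,100.4,42),10)
E
```

```text
[0.43259917 0.20049236 0.02574339] [-0.10655982  1.1042746   5.50663492]
[]
10 rows t [-0.0067, 0.0, -0.0074] w [-0.0, 0.0, 0.0] mid [0.369, 0.282, 0.191] end [0.369, 0.282, 0.241]
10 rows t [-0.0128, 0.0061, 0.0114] w [1.86, -0.01, 2.05] mid [0.44, 0.226, 0.241] end [0.497, 0.155, 0.242]
```

View pics/w3.png

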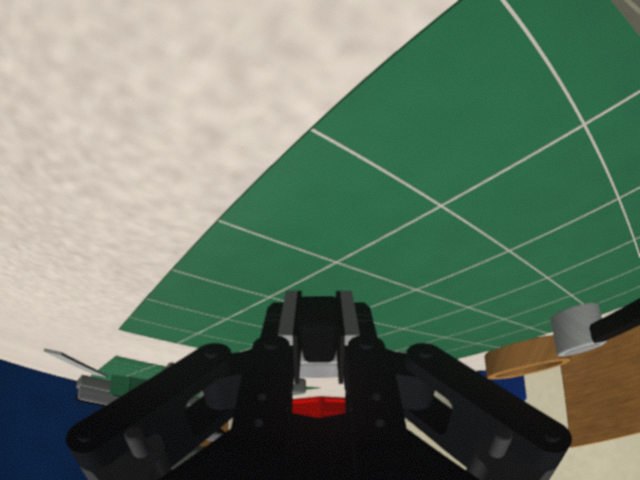

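arm_command(
  plan=[
    {"claw": 1,"tx": -0.0067,"ty": 0,"tz": -0.0074,"ax": 0,"ay": 0,"az": 0},
    {"claw": 1,"tx": -0.0067,"ty": 0,"tz": -0.0074,"ax": 0,"ay": 0,"az": 0},
    {"claw": 1,"tx": -0.0067,"ty": 0,"tz": -0.0074,"ax": 0,"ay": 0,"az": 0},
    {"claw": 1,"tx": -0.0067,"ty": 0,"tz": -0.0074,"ax": 0,"ay": 0,"az": 0},
    {"claw": 1,"tx": -0.0067,"ty": 0,"tz": -0.0074,"ax": 0,"ay": 0,"az": 0},
    {"claw": 1,"tx": -0.0067,"ty": 0,"tz": -0.0074,"ax": 0,"ay": 0,"az": 0},
    {"claw": 1,"tx": -0.0067,"ty": 0,"tz": -0.0074,"ax": 0,"ay": 0,"az": 0},
    {"claw": 1,"tx": -0.0067,"ty": 0,"tz": -0.0074,"ax": 0,"ay": 0,"az": 0},
    {"claw": 1,"tx": -0.0067,"ty": 0,"tz": -0.0074,"ax": 0,"ay": 0,"az": 0},
    {"claw": 1,"tx": -0.0067,"ty": 0,"tz": -0.0074,"ax": 0,"ay": 0,"az": 0},
  ],
)

```text
clock: 8.13
tcp_pos: [0.3685, 0.2812, 0.2414]
orientation: [1.074, 2.205, -0.411]
contact_force: [0.4, 0.9, -2.0]
grip_width: 0.0144
gripper_force: 78.2
```

arm_command(
  plan=[
    {"claw": 1,"tx": -0.0128,"ty": 0.0061,"tz": 0.0114,"ax": 1.86,"ay": -0.01,"az": 2.05},
    {"claw": 1,"tx": -0.0128,"ty": 0.0061,"tz": 0.0114,"ax": 1.86,"ay": -0.01,"az": 2.05},
    {"claw": 1,"tx": -0.0128,"ty": 0.0061,"tz": 0.0114,"ax": 1.86,"ay": -0.01,"az": 2.05},
    {"claw": 1,"tx": -0.0128,"ty": 0.0061,"tz": 0.0114,"ax": 1.86,"ay": -0.01,"az": 2.05},
    {"claw": 1,"tx": -0.0128,"ty": 0.0061,"tz": 0.0114,"ax": 1.86,"ay": -0.01,"az": 2.05},
    {"claw": 1,"tx": -0.0128,"ty": 0.0061,"tz": 0.0114,"ax": 1.86,"ay": -0.01,"az": 2.05},
    {"claw": 1,"tx": -0.0128,"ty": 0.0061,"tz": 0.0114,"ax": 1.86,"ay": -0.01,"az": 2.05},
    {"claw": 1,"tx": -0.0128,"ty": 0.0061,"tz": 0.0114,"ax": 1.86,"ay": -0.01,"az": 2.05},
    {"claw": 1,"tx": -0.0128,"ty": 0.0061,"tz": 0.0114,"ax": 1.86,"ay": -0.01,"az": 2.05},
    {"claw": 1,"tx": -0.0128,"ty": 0.0061,"tz": 0.0114,"ax": 1.86,"ay": -0.01,"az": 2.05},
  ],
)

```text
clock: 8.97
tcp_pos: [0.4975, 0.1527, 0.241]
orientation: [1.61, 1.925, -0.621]
contact_force: [0.2, 0.4, -2.5]
grip_width: 0.0146
gripper_force: 78.2
```

```bash
python3 - <<'E'
from h import *
A=pose(); z=A[:3,2]; print(A[:3,3]+.155*z, r.get_obs()["contact_force"],r.get_obs()["grip_width"])
for c in ["scene","side"]:
    T,im=grab(c,c+"4.png")
    for t in ["die_center","die_handle","press_seat","pins_mid","guard_edge"]: print(c,t,loc(T,t,c))
a,b=(cv2.imread(f"pics/{c}4.png") for c in("scene","side"))
cv2.imwrite("pics/c4.png",np.hstack([cv2.resize(a[150:370,180:400],(400,400),interpolation=2),cv2.resize(b[150:370,240:460],(400,400),interpolation=2)]))
E
```

```text
[0.51549829 0.05052565 0.12584791] [ 0.2030215   0.44618722 -2.48465749] 0.01463476747210359
scene die_center [([0.5292, -0.0217, 0.113], 0.69), ([0.5545, -0.1629, 0.0536], 0.23)]
scene die_handle [([0.5154, 0.0494, 0.1196], 0.68)]
scene press_seat [([0.5509, -0.1315, 0.0228], 0.59)]
scene pins_mid [([0.3666, -0.3332, -0.002], 0.23), ([0.6314, 0.2575, 0.0168], 0.21)]
scene guard_edge [([0.5297, -0.0466, 0.1488], 0.93)]
side die_center [([0.5279, -0.0185, 0.1151], 0.86)]
side die_handle [([0.5133, 0.0574, 0.1212], 0.88)]
side press_seat [([0.549, -0.1373, 0.0197], 0.68), ([0.7039, 0.3802, 0.0006], 0.5)]
side pins_mid [([0.7025, 0.3815, 0.0], 0.63), ([0.5544, -0.1628, 0.0548], 0.56)]
side guard_edge [([0.5354, -0.0492, 0.146], 0.63), ([0.3685, -0.3281, -0.0004], 0.58)]
```

View pics/c4.png

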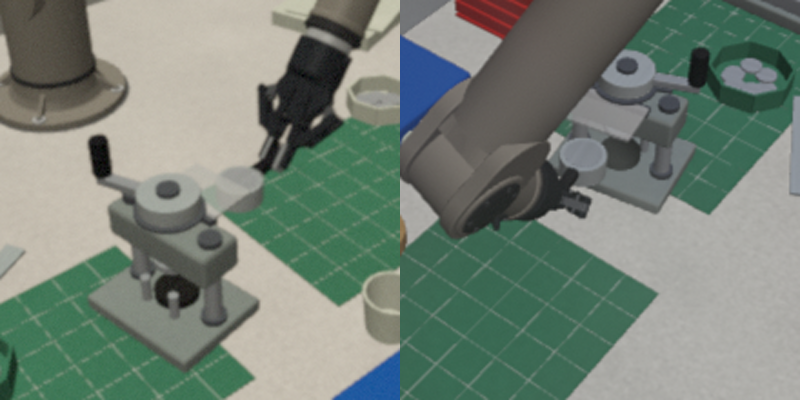

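The die is held level, and its centre is at about (0.5285, -0.020) as predicted. In the scene crop it shows at (240,188), just in front of the guard. Next I lower it and insert it.

```bash
python3 - <<'E'
from h import *
A=pose(); a=np.radians(100.3); f=np.array([np.cos(a),np.sin(a),0]); seat=np.array([0.5500,-0.1358,0])
def T(d,z):
    g=seat+f*(0.072+d); g[2]=z; return tool(g,100.3,42)
C=leg(A,T(.115,.0637),10); C=leg(C,T(.008,.0637),10); C=leg(C,T(-.002,.0637),10)
E
```

```text
10 rows t [0.0038, 0.0001, 0.0049] w [0.0, 0.0, 0.02] mid [0.497, 0.153, 0.21] end [0.498, 0.15, 0.179]
10 rows t [-0.0079, -0.0, 0.0072] w [0.0, 0.0, -0.0] mid [0.508, 0.098, 0.179] end [0.517, 0.045, 0.179]
10 rows t [-0.0008, -0.0, 0.0007] w [0.0, 0.0, -0.0] mid [0.518, 0.04, 0.179] end [0.519, 0.035, 0.179]
```

arm_command(
  plan=[
    {"claw": 1,"tx": 0.0038,"ty": 0.0001,"tz": 0.0049,"ax": 0,"ay": 0,"az": 0.02},
    {"claw": 1,"tx": 0.0038,"ty": 0.0001,"tz": 0.0049,"ax": 0,"ay": 0,"az": 0.02},
    {"claw": 1,"tx": 0.0038,"ty": 0.0001,"tz": 0.0049,"ax": 0,"ay": 0,"az": 0.02},
    {"claw": 1,"tx": 0.0038,"ty": 0.0001,"tz": 0.0049,"ax": 0,"ay": 0,"az": 0.02},
    {"claw": 1,"tx": 0.0038,"ty": 0.0001,"tz": 0.0049,"ax": 0,"ay": 0,"az": 0.02},
    {"claw": 1,"tx": 0.0038,"ty": 0.0001,"tz": 0.0049,"ax": 0,"ay": 0,"az": 0.02},
    {"claw": 1,"tx": 0.0038,"ty": 0.0001,"tz": 0.0049,"ax": 0,"ay": 0,"az": 0.02},
    {"claw": 1,"tx": 0.0038,"ty": 0.0001,"tz": 0.0049,"ax": 0,"ay": 0,"az": 0.02},
    {"claw": 1,"tx": 0.0038,"ty": 0.0001,"tz": 0.0049,"ax": 0,"ay": 0,"az": 0.02},
    {"claw": 1,"tx": 0.0038,"ty": 0.0001,"tz": 0.0049,"ax": 0,"ay": 0,"az": 0.02},
  ],
)

```text
clock: 10.4
tcp_pos: [0.4983, 0.15, 0.1786]
orientation: [1.608, 1.925, -0.617]
contact_force: [-0.1, -0.4, -2.5]
grip_width: 0.0146
gripper_force: 78.2
```

arm_command(
  plan=[
    {"claw": 1,"tx": -0.0079,"ty": 0,"tz": 0.0072,"ax": 0,"ay": 0,"az": 0},
    {"claw": 1,"tx": -0.0079,"ty": 0,"tz": 0.0072,"ax": 0,"ay": 0,"az": 0},
    {"claw": 1,"tx": -0.0079,"ty": 0,"tz": 0.0072,"ax": 0,"ay": 0,"az": 0},
    {"claw": 1,"tx": -0.0079,"ty": 0,"tz": 0.0072,"ax": 0,"ay": 0,"az": 0},
    {"claw": 1,"tx": -0.0079,"ty": 0,"tz": 0.0072,"ax": 0,"ay": 0,"az": 0},
    {"claw": 1,"tx": -0.0079,"ty": 0,"tz": 0.0072,"ax": 0,"ay": 0,"az": 0},
    {"claw": 1,"tx": -0.0079,"ty": 0,"tz": 0.0072,"ax": 0,"ay": 0,"az": 0},
    {"claw": 1,"tx": -0.0079,"ty": 0,"tz": 0.0072,"ax": 0,"ay": 0,"az": 0},
    {"claw": 1,"tx": -0.0079,"ty": 0,"tz": 0.0072,"ax": 0,"ay": 0,"az": 0},
    {"claw": 1,"tx": -0.0079,"ty": 0,"tz": 0.0072,"ax": 0,"ay": 0,"az": 0},
  ],
)

```text
clock: 11.23
tcp_pos: [0.5175, 0.0438, 0.1787]
orientation: [1.608, 1.925, -0.617]
contact_force: [0.6, 1.1, -1.8]
grip_width: 0.0143
gripper_force: 78.3
```

```bash
python3 - <<'E'
from h import *
A=pose(); z=A[:3,2]; print(A[:3,3]+.155*z, r.get_obs()["contact_force"],r.get_obs()["grip_width"])
for c in ["scene","side"]:
    T,im=grab(c,c+"5.png")
    for t in ["die_center","die_handle"]: print(c,t,loc(T,t,c))
a,b=(cv2.imread(f"pics/{c}5.png") for c in("scene","side"))
cv2.imwrite("pics/c5.png",np.hstack([cv2.resize(a[220:360,210:350],(400,400),interpolation=2),cv2.resize(b[150:290,300:440],(400,400),interpolation=2)]))
E
```

```text
[ 0.53601419 -0.05833475  0.06350782] [ 0.62929774  1.11993983 -1.81404753] 0.01429068407857378
scene die_center [([0.5501, -0.1299, 0.0529], 0.56)]
scene die_handle []
side die_center [([0.552, -0.1344, 0.0539], 0.55)]
side die_handle [([0.5349, -0.056, 0.0636], 0.58)]
```

View pics/c5.png

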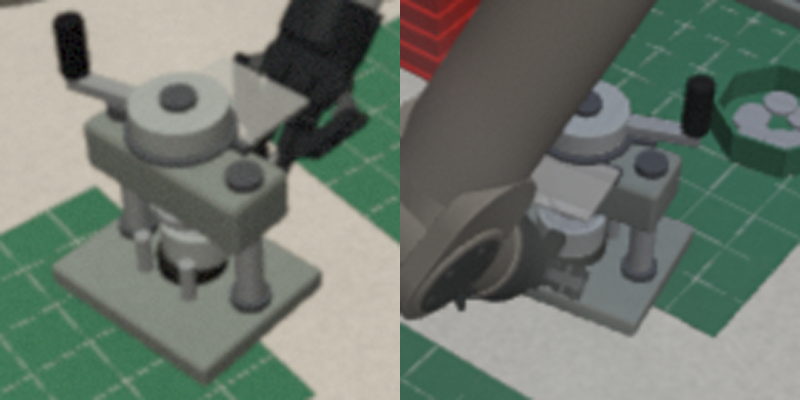

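The die is under the ram, short of the pins, with the pad below it, and nothing is touching. I creep in.

arm_command(
  plan=[
    {"claw": 1,"tx": -0.0006,"ty": 0,"tz": 0.0005,"ax": 0,"ay": 0,"az": 0},
    {"claw": 1,"tx": -0.0006,"ty": 0,"tz": 0.0005,"ax": 0,"ay": 0,"az": 0},
    {"claw": 1,"tx": -0.0006,"ty": 0,"tz": 0.0005,"ax": 0,"ay": 0,"az": 0},
    {"claw": 1,"tx": -0.0006,"ty": 0,"tz": 0.0006,"ax": 0,"ay": 0,"az": 0},
    {"claw": 1,"tx": -0.0006,"ty": 0,"tz": 0.0005,"ax": 0,"ay": 0,"az": 0},
    {"claw": 1,"tx": -0.0006,"ty": 0,"tz": 0.0006,"ax": 0,"ay": 0,"az": 0},
    {"claw": 1,"tx": -0.0006,"ty": 0,"tz": 0.0005,"ax": 0,"ay": 0,"az": 0},
    {"claw": 1,"tx": -0.0006,"ty": 0,"tz": 0.0006,"ax": 0,"ay": 0,"az": 0},
    {"claw": 1,"tx": -0.0006,"ty": 0,"tz": 0.0005,"ax": 0,"ay": 0,"az": 0},
    {"claw": 1,"tx": 0,"ty": 0,"tz": 0,"ax": 0,"ay": 0,"az": 0},
  ],
)

```text
clock: 12.37
tcp_pos: [0.5183, 0.0389, 0.1787]
orientation: [1.608, 1.928, -0.615]
contact_force: [-2.8, 5.9, -1.0]
grip_width: 0.0141
gripper_force: 79.1
```

arm_command(
  plan=[
    {"claw": 1,"tx": -0.0006,"ty": 0,"tz": 0.0005,"ax": 0,"ay": 0,"az": 0},
    {"claw": 1,"tx": -0.0006,"ty": 0,"tz": 0.0006,"ax": 0,"ay": 0,"az": 0},
    {"claw": 1,"tx": -0.0006,"ty": 0,"tz": 0.0005,"ax": 0,"ay": 0,"az": 0},
    {"claw": 1,"tx": 0,"ty": 0,"tz": 0,"ax": 0,"ay": 0,"az": 0},
    {"claw": 1,"tx": 0,"ty": 0,"tz": 0,"ax": 0,"ay": 0,"az": 0},
    {"claw": 1,"tx": 0,"ty": 0,"tz": 0,"ax": 0,"ay": 0,"az": 0},
    {"claw": 1,"tx": 0,"ty": 0,"tz": 0,"ax": 0,"ay": 0,"az": 0},
    {"claw": 1,"tx": 0,"ty": 0,"tz": 0,"ax": 0,"ay": 0,"az": 0},
    {"claw": 1,"tx": 0,"ty": 0,"tz": 0,"ax": 0,"ay": 0,"az": 0},
    {"claw": 1,"tx": 0,"ty": 0,"tz": 0,"ax": 0,"ay": 0,"az": 0},
  ],
)

```text
clock: 13.2
tcp_pos: [0.5182, 0.0385, 0.1788]
orientation: [1.608, 1.931, -0.613]
contact_force: [-6.3, 11.8, 3.5]
grip_width: 0.0147
gripper_force: 80.1
```

arm_command(
  plan=[
    {"claw": 1,"tx": 0,"ty": -0.0005,"tz": 0,"ax": 0,"ay": 0,"az": 0},
    {"claw": 1,"tx": 0,"ty": -0.0005,"tz": 0,"ax": 0,"ay": 0,"az": 0},
    {"claw": 1,"tx": 0,"ty": -0.0005,"tz": 0,"ax": 0,"ay": 0,"az": 0},
    {"claw": 1,"tx": 0,"ty": 0,"tz": 0,"ax": 0,"ay": 0,"az": 0},
    {"claw": 1,"tx": 0,"ty": 0,"tz": 0,"ax": 0,"ay": 0,"az": 0},
    {"claw": 1,"tx": 0,"ty": 0,"tz": 0,"ax": 0,"ay": 0,"az": 0},
    {"claw": 1,"tx": 0,"ty": 0,"tz": 0,"ax": 0,"ay": 0,"az": 0},
    {"claw": 1,"tx": 0,"ty": 0,"tz": 0,"ax": 0,"ay": 0,"az": 0},
    {"claw": 1,"tx": 0,"ty": 0,"tz": 0,"ax": 0,"ay": 0,"az": 0},
    {"claw": 1,"tx": 0,"ty": 0,"tz": 0,"ax": 0,"ay": 0,"az": 0},
  ],
)

```text
clock: 14.03
tcp_pos: [0.5174, 0.0383, 0.179]
orientation: [1.607, 1.931, -0.611]
contact_force: [-3.7, 10.7, 2.3]
grip_width: 0.0146
gripper_force: 79.6
```

```bash
python3 - <<'E'
from h import *
A=pose(); z=A[:3,2]; o=r.get_obs(); print(A[:3,3]+.155*z, o["contact_force"],o["moment"]); 
y=A[:3,1]; print("y az",np.degrees(np.arctan2(y[1],y[0])), "y z",y[2], "tilt",np.degrees(np.arccos(-z[2])))
T,im=grab("scene","s6.png"); print(loc(T,"die_center","scene"))
a=cv2.imread("pics/s6.png"); cv2.imwrite("pics/c6.png",cv2.resize(a[260:350,220:340],(800,600),interpolation=2))
E
```

```text
[ 0.53650943 -0.06315073  0.06333282] [-3.71034943 10.67474715  2.30379643] [ 1.9377349   0.59068948 -0.23086012]
y az 10.512362063664913 y z 0.0020441547340207533 tilt 41.75788360745509
[([0.5529, -0.1317, 0.0535], 0.53)]
```

View pics/c6.png

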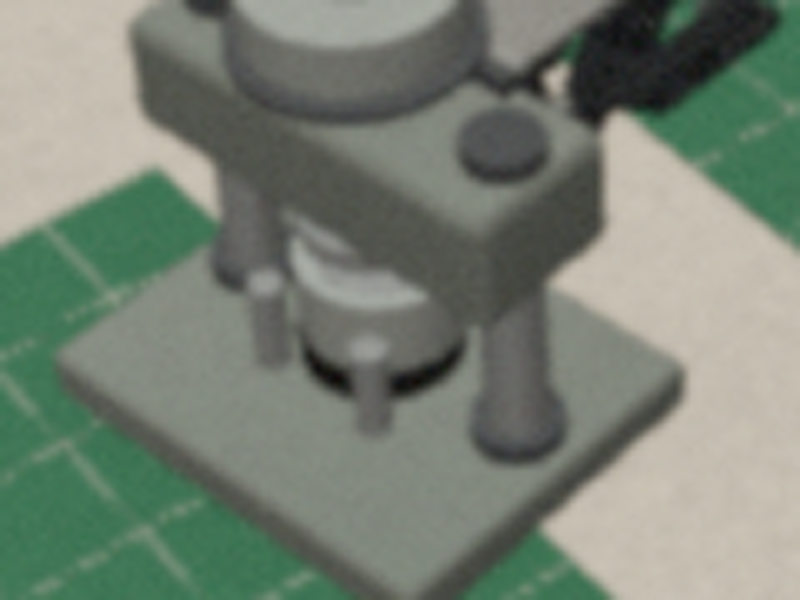

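arm_command(
  plan=[
    {"claw": 1,"tx": 0,"ty": -0.0005,"tz": 0,"ax": 0,"ay": 0,"az": 0},
    {"claw": 1,"tx": 0,"ty": -0.0005,"tz": 0,"ax": 0,"ay": 0,"az": 0},
    {"claw": 1,"tx": 0,"ty": -0.0005,"tz": 0,"ax": 0,"ay": 0,"az": 0},
    {"claw": 1,"tx": -0.0004,"ty": 0,"tz": 0.0003,"ax": 0,"ay": 0,"az": 0},
    {"claw": 1,"tx": -0.0004,"ty": 0,"tz": 0.0004,"ax": 0,"ay": 0,"az": 0},
    {"claw": 1,"tx": 0,"ty": 0,"tz": 0,"ax": 0,"ay": 0,"az": 0},
    {"claw": 1,"tx": 0,"ty": 0,"tz": 0,"ax": 0,"ay": 0,"az": 0},
    {"claw": 1,"tx": 0,"ty": 0,"tz": 0,"ax": 0,"ay": 0,"az": 0},
    {"claw": 1,"tx": 0,"ty": 0,"tz": 0,"ax": 0,"ay": 0,"az": 0},
    {"claw": 1,"tx": 0,"ty": 0,"tz": 0,"ax": 0,"ay": 0,"az": 0},
  ],
)

```text
clock: 14.97
tcp_pos: [0.5159, 0.0363, 0.1786]
orientation: [1.608, 1.93, -0.612]
contact_force: [-3.7, 8.6, 0.4]
grip_width: 0.0143
gripper_force: 79.4
```

arm_command(
  plan=[
    {"claw": 1,"tx": 0,"ty": -0.0005,"tz": 0,"ax": 0,"ay": 0,"az": 0},
    {"claw": 1,"tx": 0,"ty": -0.0005,"tz": 0,"ax": 0,"ay": 0,"az": 0},
    {"claw": 1,"tx": 0,"ty": -0.0005,"tz": 0,"ax": 0,"ay": 0,"az": 0},
    {"claw": 1,"tx": -0.0004,"ty": 0,"tz": 0.0003,"ax": 0,"ay": 0,"az": 0},
    {"claw": 1,"tx": -0.0004,"ty": 0,"tz": 0.0004,"ax": 0,"ay": 0,"az": 0},
    {"claw": 1,"tx": 0,"ty": 0,"tz": 0,"ax": 0,"ay": 0,"az": 0},
    {"claw": 1,"tx": 0,"ty": 0,"tz": 0,"ax": 0,"ay": 0,"az": 0},
    {"claw": 1,"tx": 0,"ty": 0,"tz": 0,"ax": 0,"ay": 0,"az": 0},
    {"claw": 1,"tx": 0,"ty": 0,"tz": 0,"ax": 0,"ay": 0,"az": 0},
    {"claw": 1,"tx": 0,"ty": 0,"tz": 0,"ax": 0,"ay": 0,"az": 0},
  ],
)

```text
clock: 15.8
tcp_pos: [0.5151, 0.0355, 0.1787]
orientation: [1.607, 1.931, -0.61]
contact_force: [-1.9, 10.0, -1.4]
grip_width: 0.0148
gripper_force: 79.5
```

arm_command(
  plan=[
    {"claw": 1,"tx": 0,"ty": -0.0005,"tz": 0,"ax": 0,"ay": 0,"az": 0},
    {"claw": 1,"tx": 0,"ty": -0.0005,"tz": 0,"ax": 0,"ay": 0,"az": 0},
    {"claw": 1,"tx": 0,"ty": -0.0005,"tz": 0,"ax": 0,"ay": 0,"az": 0},
    {"claw": 1,"tx": 0,"ty": 0,"tz": 0,"ax": 0,"ay": 0,"az": 0},
    {"claw": 1,"tx": 0,"ty": 0,"tz": 0,"ax": 0,"ay": 0,"az": 0},
    {"claw": 1,"tx": 0,"ty": 0,"tz": 0,"ax": 0,"ay": 0,"az": 0},
    {"claw": 1,"tx": 0,"ty": 0,"tz": 0,"ax": 0,"ay": 0,"az": 0},
    {"claw": 1,"tx": 0,"ty": 0,"tz": 0,"ax": 0,"ay": 0,"az": 0},
    {"claw": 1,"tx": 0,"ty": 0,"tz": 0,"ax": 0,"ay": 0,"az": 0},
    {"claw": 1,"tx": 0,"ty": 0,"tz": 0,"ax": 0,"ay": 0,"az": 0},
  ],
)

```text
clock: 16.63
tcp_pos: [0.5144, 0.0354, 0.1789]
orientation: [1.606, 1.931, -0.608]
contact_force: [1.4, 8.6, -1.5]
grip_width: 0.0145
gripper_force: 79.1
```

```bash
python3 - <<'E'
from h import *
A=pose(); z=A[:3,2]; o=r.get_obs(); print(A[:3,3]+.155*z, o["contact_force"],o["moment"]); 
y=A[:3,1]; print("y az",np.degrees(np.arctan2(y[1],y[0])), "y z",y[2])
g=A[:3,3]+.155*z; print(g-.072*np.array([-.182,.983,0]))
T,im=grab("scene","s7.png"); print(loc(T,"die_center","scene"))
a=cv2.imread("pics/s7.png"); cv2.imwrite("pics/c7.png",cv2.resize(a[260:350,220:340],(800,600),interpolation=2))
E
```

```text
[ 0.53383137 -0.06591049  0.06322782] [ 1.38004174  8.60998533 -1.5004719 ] [2.57269768 0.04735597 0.5064236 ]
y az 10.577480967811404 y z 0.0039686727501023755
[ 0.54693537 -0.13668649  0.06322782]
[([0.5496, -0.1366, 0.0518], 0.84), ([0.7475, 0.0365, -0.0018], 0.48)]
```

View pics/c7.png

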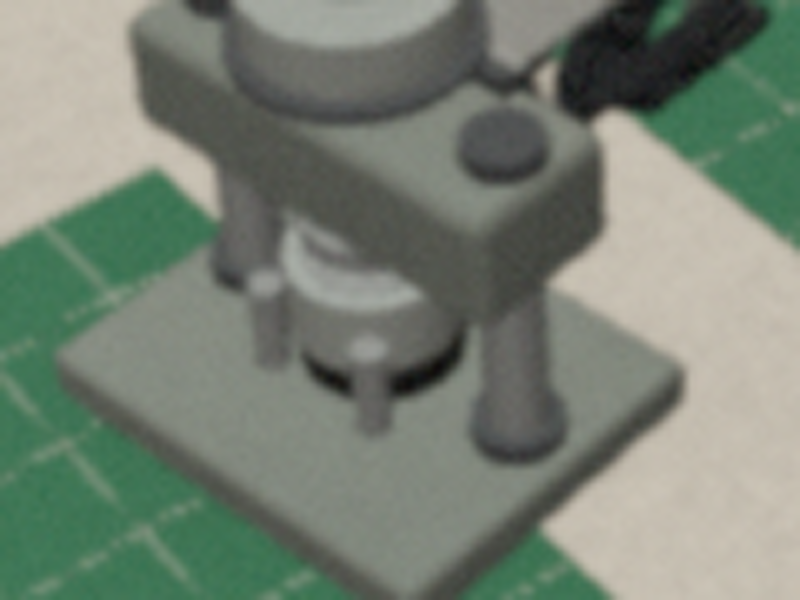

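Force now balanced between both pins, and the picture shows the disc (375,290) touching both pins at (268,320) and (370,385). I lower it to the pad.

arm_command(
  plan=[
    {"claw": 1,"tx": 0,"ty": 0.0005,"tz": 0,"ax": 0,"ay": 0,"az": 0},
    {"claw": 1,"tx": 0.0005,"ty": 0,"tz": 0.0005,"ax": 0,"ay": 0,"az": 0},
    {"claw": 1,"tx": 0.0004,"ty": 0,"tz": 0.0005,"ax": 0,"ay": 0,"az": 0},
    {"claw": 1,"tx": 0.0005,"ty": 0,"tz": 0.0005,"ax": 0,"ay": 0,"az": 0},
    {"claw": 1,"tx": 0.0004,"ty": 0,"tz": 0.0005,"ax": 0,"ay": 0,"az": 0},
    {"claw": 1,"tx": 0.0005,"ty": 0,"tz": 0.0005,"ax": 0,"ay": 0,"az": 0},
    {"claw": 1,"tx": 0.0004,"ty": 0,"tz": 0.0005,"ax": 0,"ay": 0,"az": 0},
    {"claw": 1,"tx": 0,"ty": 0,"tz": 0,"ax": 0,"ay": 0,"az": 0},
    {"claw": 1,"tx": 0,"ty": 0,"tz": 0,"ax": 0,"ay": 0,"az": 0},
    {"claw": 1,"tx": 0,"ty": 0,"tz": 0,"ax": 0,"ay": 0,"az": 0},
  ],
)

```text
clock: 17.57
tcp_pos: [0.5147, 0.036, 0.176]
orientation: [1.605, 1.929, -0.609]
contact_force: [-3.6, 13.7, 9.9]
grip_width: 0.0146
gripper_force: 80.5
```

arm_command(
  plan=[
    {"claw": 1,"tx": 0.0005,"ty": 0,"tz": 0.0005,"ax": 0,"ay": 0,"az": 0},
    {"claw": 1,"tx": 0.0004,"ty": 0,"tz": 0.0005,"ax": 0,"ay": 0,"az": 0},
    {"claw": 1,"tx": 0,"ty": 0,"tz": 0,"ax": 0,"ay": 0,"az": 0},
    {"claw": 1,"tx": 0,"ty": 0,"tz": 0,"ax": 0,"ay": 0,"az": 0},
    {"claw": 1,"tx": 0,"ty": 0,"tz": 0,"ax": 0,"ay": 0,"az": 0},
    {"claw": 1,"tx": 0,"ty": 0,"tz": 0,"ax": 0,"ay": 0,"az": 0},
    {"claw": 1,"tx": 0,"ty": 0,"tz": 0,"ax": 0,"ay": 0,"az": 0},
    {"claw": 1,"tx": 0,"ty": 0,"tz": 0,"ax": 0,"ay": 0,"az": 0},
    {"claw": 1,"tx": 0,"ty": 0,"tz": 0,"ax": 0,"ay": 0,"az": 0},
    {"claw": 1,"tx": 0,"ty": 0,"tz": 0,"ax": 0,"ay": 0,"az": 0},
  ],
)

```text
clock: 18.4
tcp_pos: [0.5147, 0.036, 0.1748]
orientation: [1.605, 1.929, -0.609]
contact_force: [-4.6, 14.8, 10.0]
grip_width: 0.0143
gripper_force: 80.5
```

arm_command(
  plan=[
    {"claw": 1,"tx": 0.0008,"ty": 0,"tz": -0.0007,"ax": 0,"ay": 0,"az": 0},
    {"claw": 1,"tx": 0.0007,"ty": 0,"tz": -0.0006,"ax": 0,"ay": 0,"az": 0},
    {"claw": 1,"tx": 0,"ty": 0,"tz": 0,"ax": 0,"ay": 0,"az": 0},
    {"claw": 1,"tx": 0,"ty": 0,"tz": 0,"ax": 0,"ay": 0,"az": 0},
    {"claw": 1,"tx": 0,"ty": 0,"tz": 0,"ax": 0,"ay": 0,"az": 0},
    {"claw": 1,"tx": 0,"ty": 0,"tz": 0,"ax": 0,"ay": 0,"az": 0},
    {"claw": 1,"tx": 0,"ty": 0,"tz": 0,"ax": 0,"ay": 0,"az": 0},
    {"claw": 1,"tx": 0,"ty": 0,"tz": 0,"ax": 0,"ay": 0,"az": 0},
    {"claw": 1,"tx": 0,"ty": 0,"tz": 0,"ax": 0,"ay": 0,"az": 0},
    {"claw": 1,"tx": 0,"ty": 0,"tz": 0,"ax": 0,"ay": 0,"az": 0},
  ],
)

```text
clock: 19.23
tcp_pos: [0.5147, 0.0362, 0.1744]
orientation: [1.606, 1.927, -0.611]
contact_force: [-0.7, 7.0, 5.7]
grip_width: 0.0147
gripper_force: 79.7
```

arm_command(
  plan=[
    {"claw": 1,"tx": 0.0005,"ty": 0,"tz": 0.0005,"ax": 0,"ay": 0,"az": 0},
    {"claw": 1,"tx": 0.0004,"ty": 0,"tz": 0.0005,"ax": 0,"ay": 0,"az": 0},
    {"claw": 1,"tx": 0.0005,"ty": 0,"tz": 0.0005,"ax": 0,"ay": 0,"az": 0},
    {"claw": 1,"tx": 0,"ty": 0,"tz": 0,"ax": 0,"ay": 0,"az": 0},
    {"claw": 1,"tx": 0,"ty": 0,"tz": 0,"ax": 0,"ay": 0,"az": 0},
    {"claw": 1,"tx": 0,"ty": 0,"tz": 0,"ax": 0,"ay": 0,"az": 0},
    {"claw": 1,"tx": 0,"ty": 0,"tz": 0,"ax": 0,"ay": 0,"az": 0},
    {"claw": 1,"tx": 0,"ty": 0,"tz": 0,"ax": 0,"ay": 0,"az": 0},
    {"claw": 1,"tx": 0,"ty": 0,"tz": 0,"ax": 0,"ay": 0,"az": 0},
    {"claw": 1,"tx": 0,"ty": 0,"tz": 0,"ax": 0,"ay": 0,"az": 0},
  ],
)

```text
clock: 20.07
tcp_pos: [0.5147, 0.0367, 0.1736]
orientation: [1.605, 1.924, -0.612]
contact_force: [-3.7, 11.9, 16.2]
grip_width: 0.0147
gripper_force: 81.4
```

arm_command(
  plan=[
    {"claw": 1,"tx": -0.0005,"ty": 0,"tz": -0.0005,"ax": 0,"ay": 0,"az": 0},
    {"claw": 1,"tx": -0.0005,"ty": 0,"tz": -0.0005,"ax": 0,"ay": 0,"az": 0},
    {"claw": 1,"tx": 0,"ty": 0,"tz": 0,"ax": 0,"ay": 0,"az": 0},
    {"claw": 1,"tx": 0,"ty": 0,"tz": 0,"ax": 0,"ay": 0,"az": 0},
    {"claw": 0.7,"tx": 0,"ty": 0,"tz": 0,"ax": 0,"ay": 0,"az": 0},
    {"claw": 0.6,"tx": 0,"ty": 0,"tz": 0,"ax": 0,"ay": 0,"az": 0},
    {"claw": 0.5,"tx": 0,"ty": 0,"tz": 0,"ax": 0,"ay": 0,"az": 0},
    {"claw": 0.4,"tx": 0,"ty": 0,"tz": 0,"ax": 0,"ay": 0,"az": 0},
    {"claw": 0.4,"tx": 0,"ty": 0,"tz": 0,"ax": 0,"ay": 0,"az": 0},
    {"claw": 0.4,"tx": 0,"ty": 0,"tz": 0,"ax": 0,"ay": 0,"az": 0},
  ],
)

```text
clock: 20.9
tcp_pos: [0.5136, 0.0339, 0.1725]
orientation: [1.609, 1.925, -0.618]
contact_force: [-0.0, -0.6, 0.5]
grip_width: 0.0517
gripper_force: 0.0
```

```bash
python3 - <<'E'
from h import *
o=r.get_obs(); print(o["contact_force"],o["grip_width"])
for c in ["scene","side"]:
    T,im=grab(c,c+"8.png")
    for t in ["die_center","die_handle","knob","pointer"]: print(c,t,loc(T,t,c))
a=cv2.imread("pics/scene8.png"); b=cv2.imread("pics/side8.png")
cv2.imwrite("pics/c8.png",np.hstack([cv2.resize(a[260:350,240:330],(400,400),interpolation=2),cv2.resize(b[180:270,330:420],(400,400),interpolation=2)]))
E
```

```text
[-0.0438922  -0.62155096  0.51195021] 0.05168555524073734
scene die_center [([0.5526, -0.1341, 0.0499], 0.77)]
scene die_handle []
scene knob [([0.4659, -0.1724, 0.1963], 0.61), ([0.7274, -0.3766, -0.0058], 0.51)]
scene pointer [([0.4938, -0.1548, 0.1564], 0.64)]
side die_center [([0.5487, -0.1361, 0.0467], 0.49)]
side die_handle [([0.5302, -0.0664, 0.0561], 0.85)]
side knob [([0.4683, -0.1694, 0.1978], 0.94)]
side pointer [([0.4888, -0.1593, 0.156], 0.77)]
```

View pics/c8.png

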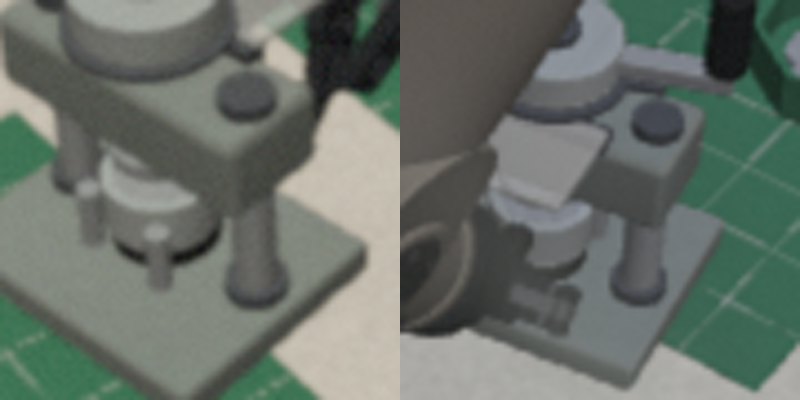

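The die rests on the pad against both pins, with the handle to the front, and the gripper is free. I retreat along the tool axis, then go to a spot behind the knob.

```bash
python3 - <<'E'
from h import *
A=pose(); B=A.copy(); B[:3,3]-=0.16*A[:3,2]; B=leg(A,B,10)
U=B.copy(); U[2,3]+=0.2; 
k=np.array([.4675,-.170]); x=np.array([np.cos(np.radians(112)),np.sin(np.radians(112))])
s=k-.047*x; print(s)
M=leg(B,tool([.50,0.0,.36],106,15),10)
C=leg(M,tool([*s,.30],112,0),10)
leg(C,tool([*s,.211],112,0),5)
E
```

```text
10 rows t [0.0, -0.0, -0.016] w [0.0, 0.0, 0.0] mid [0.504, 0.087, 0.232] end [0.494, 0.14, 0.292]
[ 0.48510651 -0.21357764]
10 rows t [-0.0195, -0.0029, -0.0142] w [-0.27, 2.7, -0.51] mid [0.488, 0.102, 0.406] end [0.489, 0.039, 0.51]
10 rows t [-0.0228, -0.0085, 0.0089] w [-0.08, 1.5, -0.6] mid [0.484, -0.089, 0.49] end [0.485, -0.214, 0.455]
5 rows t [0.0, 0.0001, 0.0178] w [-0.0, -0.0, 0.0] mid [0.485, -0.214, 0.419] end [0.485, -0.214, 0.366]
```

arm_command(
  plan=[
    {"claw": 0.3,"tx": 0,"ty": 0,"tz": -0.008,"ax": 0,"ay": 0,"az": 0},
    {"claw": 0.3,"tx": 0,"ty": 0,"tz": -0.016,"ax": 0,"ay": 0,"az": 0},
    {"claw": 0.3,"tx": 0,"ty": 0,"tz": -0.016,"ax": 0,"ay": 0,"az": 0},
    {"claw": 0.3,"tx": 0,"ty": 0,"tz": -0.016,"ax": 0,"ay": 0,"az": 0},
    {"claw": 0.3,"tx": 0,"ty": 0,"tz": -0.016,"ax": 0,"ay": 0,"az": 0},
    {"claw": 0.3,"tx": 0,"ty": 0,"tz": -0.016,"ax": 0,"ay": 0,"az": 0},
    {"claw": 0.3,"tx": 0,"ty": 0,"tz": -0.016,"ax": 0,"ay": 0,"az": 0},
    {"claw": 0.3,"tx": 0,"ty": 0,"tz": -0.016,"ax": 0,"ay": 0,"az": 0},
    {"claw": 0.3,"tx": 0,"ty": 0,"tz": -0.016,"ax": 0,"ay": 0,"az": 0},
    {"claw": 0.3,"tx": 0,"ty": 0,"tz": -0.024,"ax": 0,"ay": 0,"az": 0},
  ],
)

```text
clock: 22.23
tcp_pos: [0.494, 0.1395, 0.2919]
orientation: [1.609, 1.925, -0.62]
contact_force: [1.5, 0.7, 0.2]
grip_width: 0.0596
gripper_force: 0.0
```

arm_command(
  plan=[
    {"claw": 0.87,"tx": -0.0195,"ty": -0.0029,"tz": -0.0142,"ax": -0.27,"ay": 2.7,"az": -0.51},
    {"claw": 0.87,"tx": -0.0195,"ty": -0.0029,"tz": -0.0142,"ax": -0.27,"ay": 2.7,"az": -0.51},
    {"claw": 0.87,"tx": -0.0195,"ty": -0.0029,"tz": -0.0142,"ax": -0.27,"ay": 2.7,"az": -0.51},
    {"claw": 0.87,"tx": -0.0195,"ty": -0.0029,"tz": -0.0142,"ax": -0.27,"ay": 2.7,"az": -0.51},
    {"claw": 0.87,"tx": -0.0195,"ty": -0.0029,"tz": -0.0142,"ax": -0.27,"ay": 2.7,"az": -0.51},
    {"claw": 0.87,"tx": -0.0195,"ty": -0.0029,"tz": -0.0142,"ax": -0.27,"ay": 2.7,"az": -0.51},
    {"claw": 0.87,"tx": -0.0195,"ty": -0.0029,"tz": -0.0142,"ax": -0.27,"ay": 2.7,"az": -0.51},
    {"claw": 0.87,"tx": -0.0195,"ty": -0.0029,"tz": -0.0142,"ax": -0.27,"ay": 2.7,"az": -0.51},
    {"claw": 0.87,"tx": -0.0195,"ty": -0.0029,"tz": -0.0142,"ax": -0.27,"ay": 2.7,"az": -0.51},
    {"claw": 0.87,"tx": -0.0195,"ty": -0.0029,"tz": -0.0142,"ax": -0.27,"ay": 2.7,"az": -0.51},
  ],
)

```text
clock: 23.07
tcp_pos: [0.4888, 0.0387, 0.5117]
orientation: [1.758, 2.338, -0.229]
contact_force: [0.5, -0.4, -0.4]
grip_width: 0.0113
gripper_force: 0.0
```

arm_command(
  plan=[
    {"claw": 0.87,"tx": -0.0228,"ty": -0.0085,"tz": 0.0089,"ax": -0.08,"ay": 1.5,"az": -0.6},
    {"claw": 0.87,"tx": -0.0228,"ty": -0.0085,"tz": 0.0089,"ax": -0.08,"ay": 1.5,"az": -0.6},
    {"claw": 0.87,"tx": -0.0228,"ty": -0.0085,"tz": 0.0089,"ax": -0.08,"ay": 1.5,"az": -0.6},
    {"claw": 0.87,"tx": -0.0228,"ty": -0.0085,"tz": 0.0089,"ax": -0.08,"ay": 1.5,"az": -0.6},
    {"claw": 0.87,"tx": -0.0228,"ty": -0.0085,"tz": 0.0089,"ax": -0.08,"ay": 1.5,"az": -0.6},
    {"claw": 0.87,"tx": -0.0228,"ty": -0.0085,"tz": 0.0089,"ax": -0.08,"ay": 1.5,"az": -0.6},
    {"claw": 0.87,"tx": -0.0228,"ty": -0.0085,"tz": 0.0089,"ax": -0.08,"ay": 1.5,"az": -0.6},
    {"claw": 0.87,"tx": -0.0228,"ty": -0.0085,"tz": 0.0089,"ax": -0.08,"ay": 1.5,"az": -0.6},
    {"claw": 0.87,"tx": -0.0228,"ty": -0.0085,"tz": 0.0089,"ax": -0.08,"ay": 1.5,"az": -0.6},
    {"claw": 0.87,"tx": -0.0228,"ty": -0.0085,"tz": 0.0089,"ax": -0.08,"ay": 1.5,"az": -0.6},
  ],
)

```text
clock: 23.9
tcp_pos: [0.4847, -0.2145, 0.4553]
orientation: [-1.754, -2.605, -0.002]
contact_force: [0.3, -0.2, 0.1]
grip_width: 0.011
gripper_force: 0.0
```

```bash
python3 - <<'E'
from h import *
A=pose(); print(A.round(3), np.round(r.get_obs()["joints"],2))
T,im=grab("wrist","w9.png")
for t in ["knob","pointer","guard_edge"]: print(t,loc(T,t,"wrist"))
T,im=grab("side"); 
for t in ["die_center","die_handle","ram","knob","pointer"]: print(t,loc(T,t,"side"))
leg(A,tool([.4851,-.2136,.211],112,0),10)
E
```

```text
[[-0.376  0.926 -0.     0.485]
 [ 0.926  0.376  0.002 -0.214]
 [ 0.002  0.    -1.     0.455]
 [ 0.     0.     0.     1.   ]] [ 0.58  0.21 -0.32  1.82  0.07  1.12  0.62]
knob [([0.4625, -0.1706, 0.1997], 0.9)]
pointer [([0.4944, -0.1621, 0.1589], 0.69)]
guard_edge [([0.5321, -0.0483, 0.1539], 0.76)]
die_center [([0.5516, -0.1365, 0.0532], 0.61)]
die_handle [([0.5331, -0.063, 0.0543], 0.72)]
ram []
knob [([0.4671, -0.1674, 0.1973], 0.65), ([0.532, -0.0631, 0.0547], 0.24)]
pointer [([0.4897, -0.1613, 0.1558], 0.82), ([0.6345, 0.2507, 0.0117], 0.43)]
10 rows t [0.0001, 0.0001, 0.0089] w [0.0, -0.01, 0.01] mid [0.485, -0.214, 0.411] end [0.485, -0.213, 0.366]
```

View pics/w9.png

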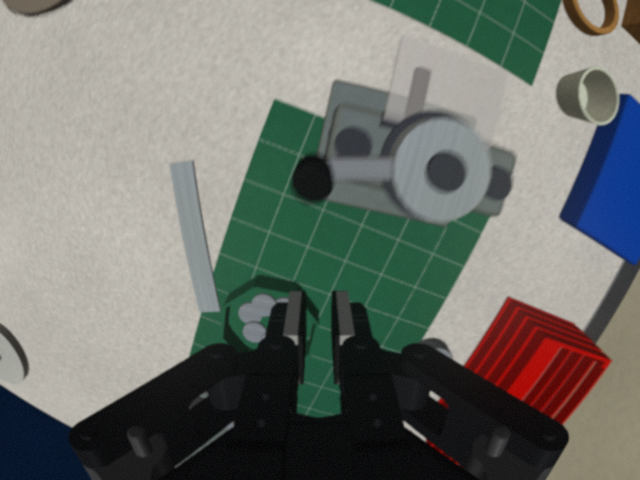

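Top view from the wrist: knob at (313,178) in line with the finger gap at x≈318; die handle visible under the guard at (418,90), square to the front. I descend and come up behind the knob.

arm_command(
  plan=[
    {"claw": 0.87,"tx": 0,"ty": 0,"tz": 0.0089,"ax": 0,"ay": 0,"az": 0},
    {"claw": 0.87,"tx": 0,"ty": 0,"tz": 0.0089,"ax": 0,"ay": 0,"az": 0},
    {"claw": 0.87,"tx": 0,"ty": 0,"tz": 0.0089,"ax": 0,"ay": 0,"az": 0},
    {"claw": 0.87,"tx": 0,"ty": 0,"tz": 0.0089,"ax": 0,"ay": 0,"az": 0},
    {"claw": 0.87,"tx": 0,"ty": 0,"tz": 0.0089,"ax": 0,"ay": 0,"az": 0},
    {"claw": 0.87,"tx": 0,"ty": 0,"tz": 0.0089,"ax": 0,"ay": 0,"az": 0},
    {"claw": 0.87,"tx": 0,"ty": 0,"tz": 0.0089,"ax": 0,"ay": 0,"az": 0},
    {"claw": 0.87,"tx": 0,"ty": 0,"tz": 0.0089,"ax": 0,"ay": 0,"az": 0},
    {"claw": 0.87,"tx": 0,"ty": 0,"tz": 0.0089,"ax": 0,"ay": 0,"az": 0},
    {"claw": 0.87,"tx": 0,"ty": 0,"tz": 0.0089,"ax": 0,"ay": 0,"az": 0},
  ],
)

```text
clock: 25.23
tcp_pos: [0.4849, -0.2139, 0.365]
orientation: [-1.756, -2.604, 0.0]
contact_force: [-0.1, -0.2, 0.1]
grip_width: 0.0111
gripper_force: 0.0
```

arm_command(
  plan=[
    {"claw": 0.87,"tx": 0.0025,"ty": 0,"tz": 0,"ax": 0,"ay": 0,"az": 0},
    {"claw": 0.87,"tx": 0.0025,"ty": 0,"tz": 0,"ax": 0,"ay": 0,"az": 0},
    {"claw": 0.87,"tx": 0.0025,"ty": 0,"tz": 0,"ax": 0,"ay": 0,"az": 0},
    {"claw": 0.87,"tx": 0.0025,"ty": 0,"tz": 0,"ax": 0,"ay": 0,"az": 0},
    {"claw": 0.87,"tx": 0.0025,"ty": 0,"tz": 0,"ax": 0,"ay": 0,"az": 0},
    {"claw": 0.87,"tx": 0.0025,"ty": 0,"tz": 0,"ax": 0,"ay": 0,"az": 0},
    {"claw": 0.87,"tx": 0.0025,"ty": 0,"tz": 0,"ax": 0,"ay": 0,"az": 0},
    {"claw": 0.87,"tx": 0.0025,"ty": 0,"tz": 0,"ax": 0,"ay": 0,"az": 0},
    {"claw": 0.87,"tx": 0.0025,"ty": 0,"tz": 0,"ax": 0,"ay": 0,"az": 0},
    {"claw": 0.87,"tx": 0.0025,"ty": 0,"tz": 0,"ax": 0,"ay": 0,"az": 0},
  ],
)

```text
clock: 26.07
tcp_pos: [0.4754, -0.1905, 0.3659]
orientation: [-1.756, -2.605, 0.0]
contact_force: [-0.3, -1.9, 0.4]
grip_width: 0.0112
gripper_force: 0.8
```

```bash
python3 - <<'E'
from h import *
A=pose(); print(A[:3,3])
print("axis in tool", A[:3,:3].T@(np.array([.549,-.1365,.36])-A[:3,3]), "knob in tool",A[:3,:3].T@(np.array([.4665,-.170,.2])-A[:3,3]))
for d in (1,3,4):
    c=np.array([.022,.09]); a=np.radians(d); M=np.array([[np.cos(a),-np.sin(a)],[np.sin(a),np.cos(a)]]); print(d,(c-M@c).round(5))
E
```

```text
[ 0.47544883 -0.19053796  0.36591733]
axis in tool [0.02251567 0.08844855 0.00589814] knob in tool [ 0.02239012 -0.00055759  0.16591811]
1 [ 0.00157 -0.00037]
3 [ 0.00474 -0.00103]
4 [ 0.00633 -0.00132]
```

arm_command(
  plan=[
    {"claw": 0.87,"tx": 0.0047,"ty": -0.001,"tz": 0,"ax": 0,"ay": 0,"az": 3},
    {"claw": 0.87,"tx": 0.0047,"ty": -0.001,"tz": 0,"ax": 0,"ay": 0,"az": 3},
    {"claw": 0.87,"tx": 0.0047,"ty": -0.001,"tz": 0,"ax": 0,"ay": 0,"az": 3},
    {"claw": 0.87,"tx": 0.0047,"ty": -0.001,"tz": 0,"ax": 0,"ay": 0,"az": 3},
    {"claw": 0.87,"tx": 0.0047,"ty": -0.001,"tz": 0,"ax": 0,"ay": 0,"az": 3},
    {"claw": 0.87,"tx": 0.0047,"ty": -0.001,"tz": 0,"ax": 0,"ay": 0,"az": 3},
    {"claw": 0.87,"tx": 0.0047,"ty": -0.001,"tz": 0,"ax": 0,"ay": 0,"az": 3},
    {"claw": 0.87,"tx": 0.0047,"ty": -0.001,"tz": 0,"ax": 0,"ay": 0,"az": 3},
    {"claw": 0.87,"tx": 0.0047,"ty": -0.001,"tz": 0,"ax": 0,"ay": 0,"az": 3},
    {"claw": 0.87,"tx": 0.0047,"ty": -0.001,"tz": 0,"ax": 0,"ay": 0,"az": 3},
  ],
)

```text
clock: 26.9
tcp_pos: [0.458, -0.148, 0.3659]
orientation: [2.375, 2.056, -0.005]
contact_force: [-3.5, -8.0, 2.2]
grip_width: 0.0113
gripper_force: 3.7
```

```bash
cat > st.py <<'E'
from h import *
A=pose(); o=r.get_obs(); Rt=A[:3,:3].T
x=A[:3,0]; print("yaw turned",round(112.0-np.degrees(np.arctan2(x[1],x[0])),1),"F tool",np.round(Rt@o["contact_force"],1),"axis in tool",np.round(Rt@(np.array([.549,-.1365,.36])-A[:3,3]),4)[:2])
ax=np.array([.549,-.1365])
for c in ["scene","side","wrist"]:
    T,im=grab(c)
    for t in ["knob","pointer"]:
        for p,q in loc(T,t,c):
            d=np.array(p[:2])-ax; print(c,t,p,q,"ang",round(np.degrees(np.arctan2(d[1],d[0]))%360,1),"r",round(np.hypot(*d),3))
E
python3 st.py
```

```text
yaw turned 30.2 F tool [-8.4 -2.3 -2.2] axis in tool [0.0244 0.0885]
scene knob [0.4583, -0.124, 0.1966] 0.73 ang 172.2 r 0.092
scene knob [0.5494, -0.1381, 0.0453] 0.44 ang 284.0 r 0.002
scene pointer [0.488, -0.129, 0.16] 0.71 ang 173.0 r 0.061
side knob [0.4609, -0.1223, 0.1979] 0.95 ang 170.8 r 0.089
side pointer [0.4856, -0.13, 0.158] 0.68 ang 174.1 r 0.064
side pointer [0.5466, -0.1355, 0.0221] 0.31 ang 157.4 r 0.003
wrist knob [0.4562, -0.1244, 0.1995] 0.71 ang 172.6 r 0.094
wrist knob [0.7234, -0.3706, -0.002] 0.34 ang 306.7 r 0.292
wrist pointer [0.4886, -0.1335, 0.1569] 0.78 ang 177.2 r 0.06
```

arm_command(
  plan=[
    {"claw": 0.87,"tx": 0.0032,"ty": -0.0007,"tz": 0,"ax": 0,"ay": 0,"az": 2},
    {"claw": 0.87,"tx": 0.0032,"ty": -0.0007,"tz": 0,"ax": 0,"ay": 0,"az": 2},
    {"claw": 0.87,"tx": 0.0032,"ty": -0.0007,"tz": 0,"ax": 0,"ay": 0,"az": 2},
    {"claw": 0.87,"tx": 0.0032,"ty": -0.0007,"tz": 0,"ax": 0,"ay": 0,"az": 2},
    {"claw": 0.87,"tx": 0.0032,"ty": -0.0007,"tz": 0,"ax": 0,"ay": 0,"az": 2},
    {"claw": 0.87,"tx": 0.0032,"ty": -0.0007,"tz": 0,"ax": 0,"ay": 0,"az": 2},
    {"claw": 0.87,"tx": 0.0032,"ty": -0.0007,"tz": 0,"ax": 0,"ay": 0,"az": 2},
    {"claw": 0.87,"tx": 0.0032,"ty": -0.0007,"tz": 0,"ax": 0,"ay": 0,"az": 2},
    {"claw": 0.87,"tx": 0.0032,"ty": -0.0007,"tz": 0,"ax": 0,"ay": 0,"az": 2},
    {"claw": 0.87,"tx": 0.0032,"ty": -0.0007,"tz": 0,"ax": 0,"ay": 0,"az": 2},
  ],
)

```text
clock: 28.18
tcp_pos: [0.46, -0.115, 0.3657]
orientation: [-2.695, -1.614, 0.007]
contact_force: [-6.3, -5.1, 5.0]
grip_width: 0.011
gripper_force: 3.8
```

```bash
python3 st.py
```

```text
yaw turned 50.2 F tool [-7.5 -3.2 -4.9] axis in tool [0.023  0.0886]
scene knob [0.4672, -0.0938, 0.1986] 0.87 ang 152.4 r 0.092
scene pointer [0.3957, 0.3877, 0.0013] 0.7 ang 106.3 r 0.546
scene pointer [0.4933, -0.1078, 0.1562] 0.68 ang 152.7 r 0.063
side knob [0.4706, -0.093, 0.1971] 0.95 ang 151.0 r 0.09
side pointer [0.4909, -0.1111, 0.1571] 0.63 ang 156.4 r 0.063
wrist knob [0.4686, -0.0929, 0.1972] 0.57 ang 151.5 r 0.091
wrist pointer [0.4949, -0.1129, 0.155] 0.72 ang 156.4 r 0.059
```

arm_command(
  plan=[
    {"claw": 0.87,"tx": 0.0024,"ty": -0.0005,"tz": 0,"ax": 0,"ay": 0,"az": 1.5},
    {"claw": 0.87,"tx": 0.0024,"ty": -0.0005,"tz": 0,"ax": 0,"ay": 0,"az": 1.5},
    {"claw": 0.87,"tx": 0.0024,"ty": -0.0005,"tz": 0,"ax": 0,"ay": 0,"az": 1.5},
    {"claw": 0.87,"tx": 0.0024,"ty": -0.0005,"tz": 0,"ax": 0,"ay": 0,"az": 1.5},
    {"claw": 0.87,"tx": 0.0024,"ty": -0.0005,"tz": 0,"ax": 0,"ay": 0,"az": 1.5},
    {"claw": 0.87,"tx": 0.0024,"ty": -0.0005,"tz": 0,"ax": 0,"ay": 0,"az": 1.5},
    {"claw": 0.87,"tx": 0.0024,"ty": -0.0005,"tz": 0,"ax": 0,"ay": 0,"az": 1.5},
    {"claw": 0.87,"tx": 0.0024,"ty": -0.0005,"tz": 0,"ax": 0,"ay": 0,"az": 1.5},
    {"claw": 0.87,"tx": 0.0024,"ty": -0.0005,"tz": 0,"ax": 0,"ay": 0,"az": 1.5},
    {"claw": 0.87,"tx": 0.0024,"ty": -0.0005,"tz": 0,"ax": 0,"ay": 0,"az": 1.5},
  ],
)

```text
clock: 29.47
tcp_pos: [0.4688, -0.0927, 0.3655]
orientation: [-2.882, -1.248, 0.012]
contact_force: [-11.2, -4.7, 9.0]
grip_width: 0.0109
gripper_force: 6.1
```

```bash
python3 st.py | grep -v wrist
```

```text
yaw turned 65.2 F tool [-11.2  -5.   -8.9] axis in tool [0.0229 0.0885]
scene knob [0.4806, -0.0749, 0.1984] 0.71 ang 138.0 r 0.092
scene pointer [0.5001, -0.0947, 0.1566] 0.83 ang 139.5 r 0.064
side knob [0.4848, -0.0735, 0.2005] 0.8 ang 135.5 r 0.09
side pointer [0.4971, -0.0984, 0.1573] 0.57 ang 143.7 r 0.064
```

arm_command(
  plan=[
    {"claw": 0.87,"tx": 0.0016,"ty": -0.0004,"tz": 0,"ax": 0,"ay": 0,"az": 1},
    {"claw": 0.87,"tx": 0.0016,"ty": -0.0003,"tz": 0,"ax": 0,"ay": 0,"az": 1},
    {"claw": 0.87,"tx": 0.0016,"ty": -0.0004,"tz": 0,"ax": 0,"ay": 0,"az": 1},
    {"claw": 0.87,"tx": 0.0016,"ty": -0.0003,"tz": 0,"ax": 0,"ay": 0,"az": 1},
    {"claw": 0.87,"tx": 0.0016,"ty": -0.0004,"tz": 0,"ax": 0,"ay": 0,"az": 1},
    {"claw": 0.87,"tx": 0.0016,"ty": -0.0003,"tz": 0,"ax": 0,"ay": 0,"az": 1},
    {"claw": 0.87,"tx": 0.0016,"ty": -0.0004,"tz": 0,"ax": 0,"ay": 0,"az": 1},
    {"claw": 0.87,"tx": 0.0016,"ty": -0.0003,"tz": 0,"ax": 0,"ay": 0,"az": 1},
    {"claw": 0.87,"tx": 0.0016,"ty": -0.0004,"tz": 0,"ax": 0,"ay": 0,"az": 1},
    {"claw": 0.87,"tx": 0.0016,"ty": -0.0003,"tz": 0,"ax": 0,"ay": 0,"az": 1},
  ],
)

```text
clock: 30.75
tcp_pos: [0.4777, -0.0793, 0.3654]
orientation: [-2.98, -0.993, 0.014]
contact_force: [-13.9, -3.7, 10.2]
grip_width: 0.011
gripper_force: 7.1
```

```bash
python3 st.py
```

```text
yaw turned 75.1 F tool [-13.4  -5.4 -10. ] axis in tool [0.0228 0.0885]
scene knob [0.493, -0.065, 0.2001] 0.64 ang 128.1 r 0.091
scene pointer [0.5015, -0.091, 0.1586] 0.72 ang 136.2 r 0.066
side knob [0.497, -0.0647, 0.199] 0.68 ang 125.9 r 0.089
side pointer [0.5024, -0.0952, 0.156] 0.55 ang 138.5 r 0.062
wrist knob [0.4916, -0.061, 0.1988] 0.64 ang 127.2 r 0.095
wrist pointer [0.5056, -0.0994, 0.1568] 0.64 ang 139.5 r 0.057
```

arm_command(
  plan=[
    {"claw": 0.87,"tx": 0.0012,"ty": -0.0003,"tz": 0,"ax": 0,"ay": 0,"az": 0.8},
    {"claw": 0.87,"tx": 0.0013,"ty": -0.0003,"tz": 0,"ax": 0,"ay": 0,"az": 0.8},
    {"claw": 0.87,"tx": 0.0012,"ty": -0.0003,"tz": 0,"ax": 0,"ay": 0,"az": 0.8},
    {"claw": 0.87,"tx": 0.0013,"ty": -0.0003,"tz": 0,"ax": 0,"ay": 0,"az": 0.8},
    {"claw": 0.87,"tx": 0.0012,"ty": -0.0003,"tz": 0,"ax": 0,"ay": 0,"az": 0.8},
    {"claw": 0.87,"tx": 0.0013,"ty": -0.0003,"tz": 0,"ax": 0,"ay": 0,"az": 0.8},
    {"claw": 0.87,"tx": 0.0012,"ty": -0.0003,"tz": 0,"ax": 0,"ay": 0,"az": 0.8},
    {"claw": 0.87,"tx": 0,"ty": 0,"tz": 0,"ax": 0,"ay": 0,"az": 0},
    {"claw": 0.87,"tx": 0,"ty": 0,"tz": 0,"ax": 0,"ay": 0,"az": 0},
    {"claw": 0.87,"tx": 0,"ty": 0,"tz": 0,"ax": 0,"ay": 0,"az": 0},
  ],
)

```text
clock: 32.03
tcp_pos: [0.4866, -0.0712, 0.3658]
orientation: [-3.024, -0.851, 0.0]
contact_force: [-0.0, 0.3, -0.6]
grip_width: 0.0113
gripper_force: 0.0
```

```bash
python3 st.py
```

```text
yaw turned 80.6 F tool [ 0.1 -0.3  0.6] axis in tool [0.0192 0.0883]
scene knob [0.5205, -0.049, 0.1989] 0.92 ang 108.0 r 0.092
scene pointer [0.5008, -0.0921, 0.1592] 0.81 ang 137.3 r 0.066
scene pointer [0.4924, -0.3981, -0.0032] 0.3 ang 257.8 r 0.268
side knob [0.5223, -0.0484, 0.1965] 0.78 ang 106.9 r 0.092
side pointer [0.4985, -0.0966, 0.1549] 0.75 ang 141.7 r 0.064
side pointer [0.4916, -0.3978, 0.0013] 0.3 ang 257.6 r 0.268
wrist knob [0.5166, -0.0508, 0.1985] 0.79 ang 110.7 r 0.092
wrist pointer [0.5023, -0.0996, 0.1574] 0.9 ang 141.7 r 0.06
```

The clutch clicked once: the contact force dropped to zero and the arm stands about 30° past the pointer. I back off and lift away.

arm_command(
  plan=[
    {"claw": 0.87,"tx": -0.005,"ty": 0,"tz": 0,"ax": 0,"ay": 0,"az": 0},
    {"claw": 0.87,"tx": -0.01,"ty": 0,"tz": 0,"ax": 0,"ay": 0,"az": 0},
    {"claw": 0.87,"tx": -0.005,"ty": 0,"tz": -0.01,"ax": 0,"ay": 0,"az": 0},
    {"claw": 0.87,"tx": 0,"ty": 0,"tz": -0.02,"ax": 0,"ay": 0,"az": 0},
    {"claw": 0.87,"tx": 0,"ty": 0,"tz": -0.025,"ax": 0,"ay": 0,"az": 0},
    {"claw": 0.87,"tx": 0,"ty": 0,"tz": -0.025,"ax": 0,"ay": 0,"az": 0},
    {"claw": 0.87,"tx": 0,"ty": 0,"tz": -0.025,"ax": 0,"ay": 0,"az": 0},
    {"claw": 0.87,"tx": 0,"ty": 0,"tz": -0.02,"ax": 0,"ay": 0,"az": 0},
    {"claw": 0.87,"tx": 0,"ty": 0,"tz": -0.01,"ax": 0,"ay": 0,"az": 0},
    {"claw": 0.87,"tx": 0,"ty": 0,"tz": 0,"ax": 0,"ay": 0,"az": 0},
  ],
)

```text
clock: 33.32
tcp_pos: [0.4693, -0.082, 0.5036]
orientation: [3.023, 0.849, 0.006]
contact_force: [0.3, -0.3, -0.3]
grip_width: 0.0109
gripper_force: 0.0
```

```bash
python3 - <<'E'
from h import *
print(r.get_obs()["contact_force"])
for c in ["scene","side"]:
    T,im=grab(c)
    for t in ["die_center","die_handle","ram","knob","pointer","small_die_center"]: print(c,t,loc(T,t,c)[:1])
E
```

```text
[ 0.25540034 -0.34194371 -0.34788975]
scene die_center [([0.5475, -0.1381, 0.0479], 0.66)]
scene die_handle []
scene ram [([0.5443, -0.1401, 0.0626], 0.52)]
scene knob [([0.5211, -0.0488, 0.1963], 0.83)]
scene pointer [([0.5043, -0.0925, 0.159], 0.87)]
scene small_die_center [([0.6316, 0.2579, 0.0146], 0.82)]
side die_center [([0.5507, -0.1384, 0.0496], 0.71)]
side die_handle [([0.5347, -0.0629, 0.0584], 0.68)]
side ram [([0.5522, -0.1363, 0.0588], 0.59)]
side knob [([0.5223, -0.0486, 0.1981], 0.87)]
side pointer [([0.5002, -0.0974, 0.1559], 0.91)]
side small_die_center [([0.634, 0.2521, 0.0127], 0.58)]
```

The ram is down on the die at z≈0.061, the die is against the pins, and nothing else has moved.

```bash
python3 -c "
from bench import r
print(r.hand_in())"
```

```text
the job is handed in; nothing more can be done
None
```

The large die is clamped in the press against both pins, the clutch clicked once, the gripper is clear and the small die has not moved; I handed the job in at about 33 s, and no verdict was returned.

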